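# Clear the bench dust port and hang the suction heads on the carousel rack

### The job

Take the suction hood off the bench's dust port: press in the red release button, then turn the hood about a quarter turn counter-clockwise and lift it off. Hang the hood and every suction head standing on the bench by their orange grips on the rack, one to a hook and the grip lying across both prongs, turning the rack to bring a free hook to its open front. Leave the nozzle that already hangs on the rack on its hook, let everything hang still, and leave the tape roll, mallet and plane where they are.

Things in the scene. Friction and masses are not known exactly. Their poses are not given: they have to be found in the camera images.
- port: dust-extraction port fixed on the bench: aluminium plate 215 x 125 mm, 12 mm thick, with a grey bayonet ring (outer diameter 98 mm, top 30 mm above the bench). Origin on the bench on the ring's vertical axis; the red release button lies towards the port's -x
- release (a joint): travel of the red release button in m: 0 = up, 0.009 = fully in. While it is up its pin bars the hood from turning; from 0.0075 on the hood is free to turn. About 3 to 4 N push it down, and it stays down where it is left (no spring)
- release_top (a point): centre of the top of the red release button (24 mm across, 42 mm above the bench when up), 107 mm from the ring's axis towards the port's -x; press straight down. The hood stands up to 175 mm high beside it, its nearest face 72 mm away
- hood: black suction hood 70 x 96 mm, 163 mm high, 0.3 kg, in the port by a bayonet collar; axes along the port's while locked. Button in, turn it counter-clockwise seen from above: it lifts free at 66 to 90 degrees (stop at 90) and clears the ring after 30 mm. Origin: centre of its underside, 12 mm above the bench when locked, z up. Grip bar centre 157 mm above it
- hood_grip (a point): orange D-grip on top: round bar 12 mm thick along the body's y axis, 84 mm clear between its uprights, 46 mm clear under it. This point: the middle of the bar
- flat_nozzle: loose flat suction nozzle, black with a red lip, 60 x 100 mm foot, 104 mm high in all, 0.22 kg, standing upright on the bench on its mouth, grey pipe stub slanting up at +x (reaching 57 mm from the middle); may be absent. Origin at the centre of its underside, z up. Grip bar centre 98 mm above its origin
- flat_nozzle_grip (a point): orange D-grip on top: round bar 12 mm thick along the body's y axis, 84 mm clear between its uprights, 46 mm clear under it. This point: the middle of the bar
- brush_head: loose round brush head, grey with brown bristle ring, 92 mm across, 104 mm high in all, 0.22 kg, standing upright on the bench on its bristles, grey stub slanting up at +x (reaching 59 mm from the middle); may be absent. Origin at the centre of its underside, z up. Grip bar centre 98 mm above its origin
- brush_head_grip (a point): orange D-grip on top: round bar 12 mm thick along the body's y axis, 84 mm clear between its uprights, 46 mm clear under it. This point: the middle of the bar
- dust_box: loose blue box-shaped dust catcher, 64 x 90 mm, 104 mm high in all, 0.22 kg, standing upright on the bench, grey stub at +x (reaching 56 mm from the middle); may be absent. Origin at the centre of its underside, z up. Grip bar centre 98 mm above its origin
- dust_box_grip (a point): orange D-grip on top: round bar 12 mm thick along the body's y axis, 84 mm clear between its uprights, 46 mm clear under it. This point: the middle of the bar
- stand: fixed plywood stand that holds the carousel rack: base board 300 x 386 mm, side panels 200 mm high at its +-y, 350 mm apart inside; open in front (its -x, towards the robot) and behind. Origin on the bench under the rack's axis. A hook can be loaded only when it faces the open front within about 40 degrees
- rack_knob (a point): middle of the wooden turning grip on top of the rack, on its vertical axis, 274 mm above the bench: a bar 52 mm long (along the point's x), 16 mm thick, 36 mm high (252 to 288 mm above the bench). Turning it about the vertical turns the whole rack with its five hooks either way, without limit for this job; the rack resists with about 0.12 N m and stays where it is left
- parked_head: black crevice nozzle that hangs on hook0 from the start, by a D-grip like the others (bar centre 134 mm above its origin, at the top of 140 mm); it stays on the rack
- parked_grip (a point): centre of the parked nozzle's grip bar
- tape: roll of blue masking tape lying flat on the bench, 110 mm across, 25 mm high; leave alone. Origin under its centre
- mallet: wooden mallet lying on the bench, 280 mm long; leave alone
- plane: steel hand plane on the bench, 240 x 62 mm, about 95 mm high; leave alone. Origin under its centre
- hook0: hook 0 of five, 72 degrees apart, counted counter-clockwise from above: two steel prongs 7 mm thick, 49 mm clear between, outward along its x axis (z up) at 212 to 219 mm above the bench, tips turned up (142 mm from the axis, to 237 mm). Origin on the rack's axis 18 mm above the bench. A hung bar's middle lies at (0.110, 0, 0.207) in this frame; prongs level 14 mm either side of that
- hook1: hook 1 of five, 72 degrees apart, counted counter-clockwise from above: two steel prongs 7 mm thick, 49 mm clear between, outward along its x axis (z up) at 212 to 219 mm above the bench, tips turned up (142 mm from the axis, to 237 mm). Origin on the rack's axis 18 mm above the bench. A hung bar's middle lies at (0.110, 0, 0.207) in this frame; prongs level 14 mm either side of that
- hook2: hook 2 of five, 72 degrees apart, counted counter-clockwise from above: two steel prongs 7 mm thick, 49 mm clear between, outward along its x axis (z up) at 212 to 219 mm above the bench, tips turned up (142 mm from the axis, to 237 mm). Origin on the rack's axis 18 mm above the bench. A hung bar's middle lies at (0.110, 0, 0.207) in this frame; prongs level 14 mm either side of that
- hook3: hook 3 of five, 72 degrees apart, counted counter-clockwise from above: two steel prongs 7 mm thick, 49 mm clear between, outward along its x axis (z up) at 212 to 219 mm above the bench, tips turned up (142 mm from the axis, to 237 mm). Origin on the rack's axis 18 mm above the bench. A hung bar's middle lies at (0.110, 0, 0.207) in this frame; prongs level 14 mm either side of that
- hook4: hook 4 of five, 72 degrees apart, counted counter-clockwise from above: two steel prongs 7 mm thick, 49 mm clear between, outward along its x axis (z up) at 212 to 219 mm above the bench, tips turned up (142 mm from the axis, to 237 mm). Origin on the rack's axis 18 mm above the bench. A hung bar's middle lies at (0.110, 0, 0.207) in this frame; prongs level 14 mm either side of that
Not all that is in view belongs to the job. Leave any pink or turquoise look-alike of the dust_box alone.

How it is judged:
By the outcome, as a careful person would: the job done as asked, in the order asked, and still so for the second after the job is handed in, with the robot touching nothing.
Of flat_nozzle, brush_head, dust_box only 2 to 3 are there at a start; the rules pass over those that are not, and their reading is None.
At some moment in a run one of flat_nozzle, brush_head, dust_box may be knocked a few centimetres aside while the robot is not near it.
It also fails if it takes over 210 s, if anything falls off the work surface, if the arm or the gripper's body presses on something with over 40 N, if the wrist force passes 120 N, or if a joint passes its speed limit or range.

### The arm

A 6-joint arm with a two-finger parallel gripper is mounted at the origin on the work surface. World frame = base frame: x ahead of the robot, y to its left, z up, the work surface at z = 0. Lengths are in mm, angles in rad, forces in N, time in s.
With the tool pointing down it reaches from about 300 to 775 mm from the base axis. Payload 14.6 kg.
Tool frame: the origin (TCP) lies on the centre line of the jaws, within the pads' length; the fingertips stand ahead of it and the grasp point (between the pads) is the TCP (manip.tip_reach is the z of the fingertips in the tool frame, in mm); z points along the fingers, y is the direction in which the jaws open and shut (so a half turn about z gives the same grasp; the last joint's range is limited). The gripper opens to 94 mm and grips with 3 to 60 N. Pads are 16 mm wide; open, the fingers measure 119 mm over their backs; the gripper's body (75 mm by 177 mm) begins 78 mm behind the grasp point.
Start: joints at [1.036, 0.3, 1.521, -0, 1.321, -0.067], TCP at [248.004, 490.901, 224.446] pointing down, gripper open.
Joint ranges: [-3.03, 3.03], [-0.79, 2.21], [0.23, 2.52], [-1.04, 4.18], [0, 3.07], [-2.55, 2.55]. Speed limits (rad/s): [2.22, 2.22, 2.57, 3.14, 3.14, 3.14].

### API

Orientations are given as [roll, pitch, yaw] about the fixed x, y, z axes, in that order (R = Rz(yaw) Ry(pitch) Rx(roll)).
In Python, from cell import manip, camera, search_frame, masks_of, tip_of gives the robot as it stands.
- The arm moves only by the tool send_rows, never from a script. Its argument "plan" is a list of rows, each an object with "travel": the shift along the tool's x, y, z in mm, a list of three; "delta_rot": the turn, a rotation vector about the tool's x, y, z in degrees, a list of three; "fingers": the gripper's target within -1 to 1 (shut at 1, half-way at 0, fully open at -1). In form: [{"travel": [dx, dy, dz], "delta_rot": [wx, wy, wz], "fingers": fingers}, ...]. A call has 1 to 20 rows; each row shifts and turns the commanded pose from where the row before left it, along the tool's axes as they then stand; what a row does not reach is not made up. A row lasts 1/8 s, in which the tool goes at most 62.5 mm and 10.7 degrees, less where a joint would pass 70% of its speed; a pose out of reach is approached as far as the arm can. A call is refused whole if a number of a shift passes 62.5 or a number of a turn 10.7, either way. A call with a gripper value outside its range is refused whole. The fingers move at their own pace and stop on an object; "grip_force" is the grip in N (left out, the last holds). Time passes only in rows, so rows that do not move let the fingers close. It gives the time, the measured TCP pose, the force and the opening at its end, in the units of the state.
- manip.read_state(): the state, without advancing time (a new reading comes with each control period).
- camera(name): name is "scene" or "top"; returns a dict with "color" (384x512x3 uint8, red, green, blue), "z_map" (384x512 float32, mm along the optical axis (not along the pixel's ray), 0 where there is no reading), "fov_y" (degrees; the focal length in pixels is half the picture's height over the tangent of half this angle, whatever the lens; pixels are square), "cx", "cy" (the principal point, pixels), "k1" (the pictures are not rectified: a ray, as slopes to the right and down, at radius r is drawn at 1 + k1 r^2 times it, then the intrinsics apply), "world_from_camera" (4x4, takes a point from camera to world coordinates). Camera axes: x right, y up, looking along -z (the intrinsics and any distortion apply to the point x, -y, -z); pixel columns grow to the right and rows downward; lengths in mm; the calibration is good to about 2 mm. A picture is of the moment at which its call begins.
- manip.sign_off(): hands the job in, once; it reports no verdict.
Trained networks look in the newest picture that a camera, given by its name, has taken for a name from the list of things; names that differ only in an ending like _2 or _b are one class to them, and where a whole thing is asked for, a point or a joint stands for the part that bears it (a point fixed in the world has none). Each returns a list of dicts, best first, with "confidence" (0 to 1); they miss things now and then, are a little off and sometimes report something else, mostly with a low value. They report only what shows in the picture. A call takes as long as a camera call. They do not tell look-alikes from the thing itself.
- search_frame(name, camera): "at" ([x, y, z] in mm, in the coordinates of the camera as it stood for that picture, good to about 4 mm: the middle of the surface that is visible of it).
- masks_of(name, camera): "region" (384x512 bool, what is visible of it).
- tip_of(name, camera): "at" ([x, y, z] in mm, in the coordinates of the camera as it stood for that picture, good to about 4 mm: a listed point, or the origin of a listed thing).
The state is a dict: "clock": time; "joints": joint angles; "qd": joint speeds; "effort": joint torques, N m; "eef_pos": TCP position; "eef_rot": TCP orientation; "wrist_force": force on the tool from outside, world axes, zero at the start; "moment": the same for the moment, N m; "finger_gap": finger opening in mm.
Only numpy, scipy, OpenCV 4.12 (cv2) and the standard library are available. Lean on these libraries where they do the work, as an engineer would, in place of code of your own. Each camera call takes 0.05 s, during which the arm holds its last target. There are 200 camera calls.

## Working session

There is one attempt and no reset: what is moved stays moved. The work goes in short steps, Python scripts to look and compute and a tool call to move; the robot and the scene stay as the last step left them, time stands still between calls to the robot, and variables do not carry over. Pictures are saved under pics/ and viewed, about 12 in all and at most 16, crops included, and the job is handed in when it is done.

Besides the shell and the picture viewer there is one more tool, called after "Request:" in YAML: its name, and indented under it one key for each argument. send_rows: Moves the arm, as the interface text tells. Its arguments: {"type":"object","properties":{"plan":{"type":"array"},"grip_force":{"type":"number"}},"required":["plan"]}

```bash
mkdir -p pics; ls
cat > h.py <<'E'
import numpy as np, cv2
from cell import manip, camera, search_frame, masks_of, tip_of
from scipy.spatial.transform import Rotation as Rn
def snap(n,f=None):
    c=camera(n)
    if f: cv2.imwrite('pics/'+f,c['color'][:,:,::-1])
    return c
def W(c,p): return (c['world_from_camera']@np.r_[p,1])[:3]
def cloud(c):
    h,w=c['z_map'].shape; f=h/2/np.tan(np.radians(c['fov_y']/2))
    v,u=np.mgrid[0:h,0:w].astype(float)
    K=np.array([[f,0,c['cx']],[0,f,c['cy']],[0,0,1]])
    p=cv2.undistortPoints(np.stack([u.ravel(),v.ravel()],1)[:,None],K,np.array([c['k1'],0,0,0,0.])).reshape(h,w,2)
    z=c['z_map'].astype(float); P=np.stack([p[...,0]*z,-p[...,1]*z,-z],-1)
    M=c['world_from_camera']; return P@M[:3,:3].T+M[:3,3]
def st():
    s=manip.read_state(); print({k:np.round(s[k],3).tolist() for k in ('clock','joints','eef_pos','eef_rot','wrist_force','finger_gap')}); return s
E
python3 - <<'E'
from h import *
st(); print(manip.tip_reach)
for n in ('scene','top'):
    c=snap(n,n+'0.png'); print(n,np.round(c['world_from_camera'],2).tolist(),c['fov_y'])
    for t in ['port','release_top','hood','hood_grip','flat_nozzle','flat_nozzle_grip','brush_head','brush_head_grip','dust_box','dust_box_grip','stand','rack_knob','parked_grip','tape','plane','mallet','hook0','hook1','hook2','hook3','hook4']:
        print(t,[(np.round(W(c,d['at'])).tolist(),round(d['confidence'],2)) for d in tip_of(t,n)[:3]])
E
```

```text
pics
{'clock': 0.0, 'joints': [1.036, 0.3, 1.522, -0.0, 1.321, -0.067], 'eef_pos': [247.875, 490.669, 223.85], 'eef_rot': [-3.14, -0.0, 2.674], 'wrist_force': [-0.192, -0.819, 0.636], 'finger_gap': 93.985}
19.0
scene [[-0.38, -0.59, 0.71, 1586.0], [0.92, -0.24, 0.3, 318.28], [-0.0, 0.77, 0.64, 1074.21], [0.0, 0.0, 0.0, 1.0]] 45.67362086276057
port [([536.0, -295.0, -1.0], 0.72)]
release_top []
hood [([535.0, -296.0, 15.0], 0.55)]
hood_grip [([539.0, -294.0, 170.0], 0.76), ([796.0, -61.0, -3.0], 0.66), ([666.0, -211.0, 93.0], 0.41)]
flat_nozzle [([668.0, -213.0, 2.0], 0.55), ([668.0, -212.0, 96.0], 0.53), ([429.0, -17.0, -5.0], 0.46)]
flat_nozzle_grip [([671.0, -212.0, 96.0], 0.71), ([428.0, -15.0, 97.0], 0.32)]
brush_head [([428.0, -17.0, -2.0], 0.7)]
brush_head_grip [([429.0, -17.0, 98.0], 0.85), ([540.0, -295.0, 15.0], 0.26)]
dust_box [([320.0, -169.0, 2.0], 0.74), ([804.0, -269.0, 3.0], 0.68), ([594.0, -34.0, 1.0], 0.61)]
dust_box_grip [([322.0, -171.0, 101.0], 0.85), ([596.0, -31.0, 94.0], 0.73), ([800.0, -276.0, 94.0], 0.68)]
stand [([590.0, 293.0, -0.0], 0.94), ([428.0, -19.0, 
[... 632 characters left out ...]
, 0.81)]
brush_head [([436.0, -16.0, -2.0], 0.92)]
brush_head_grip [([432.0, -20.0, 96.0], 0.91)]
dust_box [([803.0, -269.0, 2.0], 0.91), ([322.0, -169.0, 2.0], 0.67)]
dust_box_grip [([808.0, -272.0, 96.0], 0.91), ([595.0, -37.0, 101.0], 0.85), ([326.0, -170.0, 96.0], 0.7)]
stand []
rack_knob [([593.0, 293.0, 274.0], 0.71)]
parked_grip [([532.0, 200.0, 223.0], 0.62)]
tape [([796.0, -62.0, 3.0], 0.85)]
plane [([428.0, -525.0, 3.0], 0.89)]
mallet [([650.0, -471.0, -1.0], 0.84), ([535.0, -290.0, 11.0], 0.7)]
hook0 [([536.0, -292.0, 11.0], 0.35)]
hook1 [([536.0, -292.0, 11.0], 0.35)]
hook2 [([536.0, -292.0, 11.0], 0.35)]
hook3 [([536.0, -292.0, 11.0], 0.35)]
hook4 [([536.0, -292.0, 11.0], 0.35)]
```

View pics/top0.png

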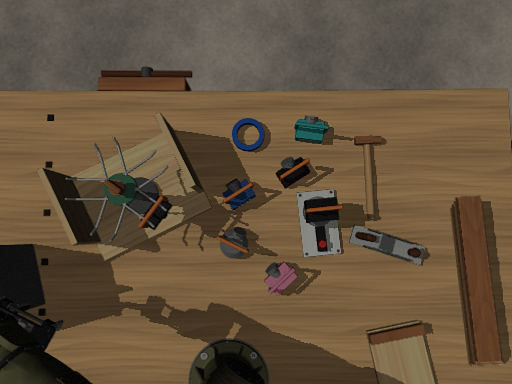

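View pics/scene0.png

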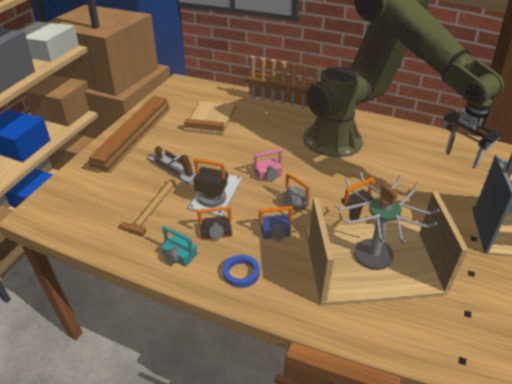

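The top view shows brush (235,240), blue dust box (238,193), flat nozzle (293,172), hood (322,208), red button (322,245), rack hub (120,190) with the parked nozzle at (155,210). The pink and turquoise heads are the look-alikes. Next I measure the axes.

```bash
cat >> h.py <<'E'
def bar(c,P,xy,z,r=60):
    """orange bar near xy at height about z: middle and axis angle (deg)"""
    h=cv2.cvtColor(c['color'],cv2.COLOR_RGB2HSV)
    m=(h[...,0]>4)&(h[...,0]<20)&(h[...,1]>140)&(c['z_map']>0)&(np.hypot(P[...,0]-xy[0],P[...,1]-xy[1])<r)&(abs(P[...,2]-z)<12)
    Q=P[m]
    if len(Q)<8: return None
    (cx,cy),(w,hh),a=cv2.minAreaRect(Q[:,:2].astype(np.float32))
    vx,vy,_,_=cv2.fitLine(Q[:,:2].astype(np.float32),cv2.DIST_HUBER,0,.01,.01).ravel()
    return np.round([cx,cy,np.median(Q[:,2]),np.degrees(np.arctan2(vy,vx))%180,max(w,hh),len(Q)],1).tolist()
def comps(c,P,m,k=8):
    n,l,s,_=cv2.connectedComponentsWithStats(m.astype(np.uint8))
    return [P[l==i] for i in range(1,n) if s[i,4]>=k]
E
python3 - <<'E'
from h import *
for n in ('top','scene'):
    c=snap(n);P=cloud(c)
    print(n)
    for t,xy,z in [('hood',(538,-295),173),('flat',(667,-213),102),('brush',(431,-18),102),('box',(595,-35),102),('parked',(532,200),229)]:
        print(t,bar(c,P,xy,z))
    h=cv2.cvtColor(c['color'],cv2.COLOR_RGB2HSV)
    X,Y,Z=P[...,0],P[...,1],P[...,2]
    m=((h[...,0]<4)|(h[...,0]>174))&(h[...,1]>150)&(np.hypot(X-430,Y+303)<40)
    Q=P[m]; print('button',len(Q),Q.mean(0) if len(Q) else '',np.percentile(Q[:,2],[5,50,95]) if len(Q) else '')
    m=(abs(Z-272)<22)&(np.hypot(X-593,Y-293)<45); Q=P[m&(Z>280)]
    if len(Q)>5:
        print('knob',len(Q),cv2.minAreaRect(Q[:,:2].astype(np.float32)),np.median(Q[:,2]))
    kc=Q.mean(0)[:2] if len(Q) else np.array([593,293])
    R=np.hypot(X-593,Y-293);A=np.degrees(np.arctan2(Y-293,X-593))
    m=(R>85)&(R<150)&(Z>210)&(Z<242)&(h[...,1]<120)
    print('prong hist',np.histogram(A[m],bins=np.arange(-180,181,6))[0].tolist())
    for Q in comps(c,P,m,5):
        print('  comp',len(Q),np.round(Q.mean(0)).tolist(),round(float(np.degrees(np.arctan2(*(Q.mean(0)[:2]-[593,293])[::-1]))),1))
    # panels: tops at z~200
    m=(abs(Z-200)<6)&(np.hypot(X-593,Y-293)<260)&(h[...,1]>50)
    for Q in comps(c,P,m,25):
        print('  panel',len(Q),cv2.minAreaRect(Q[:,:2].astype(np.float32)))
    # port plate
    m=(abs(Z-12)<4)&(np.hypot(X-510,Y+297)<140)&(h[...,1]<60); Q=P[m]
    if len(Q)>20: print('plate',len(Q),cv2.minAreaRect(Q[:,:2].astype(np.float32)))
E
```

```text
top
hood [537.0, -294.5, 173.9, 95.6, 104.5, 144.0]
flat [668.8, -215.1, 103.1, 121.6, 105.1, 127.0]
brush [431.3, -18.8, 103.4, 64.3, 104.8, 123.0]
box [593.2, -35.6, 103.8, 122.0, 105.4, 122.0]
parked [528.9, 200.3, 229.7, 142.6, 106.0, 171.0]
button 53 [ 430.20275087 -304.6632863    39.78158979] [30.97616609 40.37268317 46.37234995]
knob 120 ((592.8639526367188, 289.3277893066406), (51.395240783691406, 15.889623641967773), 54.521305084228516) 287.3962303770031
prong hist [12, 0, 0, 0, 0, 3, 24, 16, 0, 0, 5, 30, 11, 0, 0, 0, 0, 15, 44, 2, 0, 0, 20, 34, 2, 0, 0, 0, 0, 15, 43, 3, 0, 0, 34, 27, 0, 0, 0, 0, 0, 8, 47, 14, 0, 0, 14, 34, 3, 0, 0, 0, 0, 1, 28, 32, 0, 0, 0, 47]
  comp 61 [710.0, 298.0, 222.0] 2.5
  comp 61 [696.0, 352.0, 223.0] 29.7
  comp 56 [680.0, 217.0, 222.0] -41.0
  comp 61 [634.0, 184.0, 221.0] -69.3
  comp 69 [621.0, 404.0, 222.0] 75.8
  comp 51 [566.0, 406.0, 223.0] 103.5
  comp 23 [563.0, 201.0, 220.0] -108.2
  comp 23 [541.0, 169.0, 227.0] -112.9
  comp 61 [493.0, 351.0, 223.0] 149.8
  comp 22 [517.0, 234.0, 220.0] -142.0
  comp 59 [478.0, 298.0, 222.0] 177.7
  c
[... 1064 characters left out ...]
 166.0, 227.0] -113.6
  comp 41 [491.0, 354.0, 223.0] 148.9
  comp 16 [514.0, 228.0, 216.0] -140.4
  comp 19 [561.0, 201.0, 218.0] -109.0
  comp 57 [638.0, 184.0, 222.0] -67.6
  comp 60 [567.0, 407.0, 221.0] 102.7
  comp 62 [682.0, 218.0, 221.0] -40.1
  comp 64 [623.0, 408.0, 222.0] 75.6
  comp 41 [705.0, 298.0, 221.0] 2.5
  comp 37 [694.0, 352.0, 223.0] 30.5
  panel 419 ((548.5934448242188, 473.2740478515625), (243.21292114257812, 21.60886001586914), 26.49936866760254)
  panel 449 ((713.6146240234375, 145.423583984375), (239.4938201904297, 19.301864624023438), 26.59041404724121)
plate 432 ((504.2829895019531, -331.94952392578125), (215.45619201660156, 199.41790771484375), 6.026208400726318)
```

```bash
cat >> h.py <<'E'
def to(x,y,z,a):
    """print turn about tool z (deg), then shift in tool frame after the turn, to reach xyz with the jaws along angle a"""
    s=st(); R=Rn.from_euler('xyz',s['eef_rot']); yaw=np.degrees(s['eef_rot'][2])
    T=Rn.from_euler('xyz',[np.pi,0,np.radians(a+90)])
    j1=np.degrees(np.arctan2(y,x)); print('j6 target',round(j1-a,1))
    print('rotvec',np.round(np.degrees((R.inv()*T).as_rotvec()),2),'shift after',np.round(T.inv().apply(np.r_[x,y,z]-s['eef_pos']),1),'before',np.round(R.inv().apply(np.r_[x,y,z]-s['eef_pos']),1))
E
python3 -c "
from h import *
to(593.7,290.5,335,-35.3)"
```

```text
{'clock': 2.3, 'joints': [1.036, 0.3, 1.521, -0.0, 1.321, -0.067], 'eef_pos': [247.997, 490.908, 224.436], 'eef_rot': [-3.142, 0.0, 2.674], 'wrist_force': [-0.004, -0.518, -0.312], 'finger_gap': 94.058}
j6 target 61.4
rotvec [-0.   0.  98.5] shift after [  36.2  397.9 -110.6] before [-398.9  -23.  -110.6]
```

Request:
send_rows:
  plan:
    - {"travel": [0, 0, -37], "delta_rot": [0, 0, 9.85], "fingers": -1}
    - {"travel": [0, 0, -37], "delta_rot": [0, 0, 9.85], "fingers": -1}
    - {"travel": [0, 0, -37], "delta_rot": [0, 0, 9.85], "fingers": -1}
    - {"travel": [0, 0, 0], "delta_rot": [0, 0, 9.85], "fingers": -0.5}
    - {"travel": [0, 0, 0], "delta_rot": [0, 0, 9.85], "fingers": -0.2}
    - {"travel": [0, 0, 0], "delta_rot": [0, 0, 9.85], "fingers": -0.1}
    - {"travel": [0, 0, 0], "delta_rot": [0, 0, 9.85], "fingers": -0.1}
    - {"travel": [0, 0, 0], "delta_rot": [0, 0, 9.85], "fingers": -0.1}
    - {"travel": [0, 0, 0], "delta_rot": [0, 0, 9.85], "fingers": -0.1}
    - {"travel": [0, 0, 0], "delta_rot": [0, 0, 9.85], "fingers": -0.1}
    - {"travel": [4, 44, 0], "delta_rot": [0, 0, 0], "fingers": -0.1}
    - {"travel": [4, 44, 0], "delta_rot": [0, 0, 0], "fingers": -0.1}
    - {"travel": [4, 44, 0], "delta_rot": [0, 0, 0], "fingers": -0.1}
    - {"travel": [4, 44, 0], "delta_rot": [0, 0, 0], "fingers": -0.1}
    - {"travel": [4, 44, 0], "delta_rot": [0, 0, 0], "fingers": -0.1}
    - {"travel": [4, 44, 0], "delta_rot": [0, 0, 0], "fingers": -0.1}
    - {"travel": [4, 44, 0], "delta_rot": [0, 0, 0], "fingers": -0.1}
    - {"travel": [4, 44, 0], "delta_rot": [0, 0, 0], "fingers": -0.1}
    - {"travel": [4, 46, 0], "delta_rot": [0, 0, 0], "fingers": -0.1}

```text
clock: 4.68
eef_pos: [594.7, 289.5, 335.4]
eef_rot: [-3.142, -0.0, 0.955]
wrist_force: [-0.2, 0.5, 0.9]
finger_gap: 51.8
```

```bash
python3 -c "
from h import *
to(593.7,290.5,276,-35.3)"
```

```text
{'clock': 4.675, 'joints': [0.398, 0.521, 0.964, 0.0, 1.657, 1.014], 'eef_pos': [594.732, 289.46, 335.445], 'eef_rot': [-3.142, -0.0, 0.955], 'wrist_force': [-0.209, 0.534, 0.924], 'finger_gap': 51.787}
j6 target 61.4
rotvec [-0. -0.  0.] shift after [ 0.3 -1.4 59.4] before [ 0.3 -1.4 59.4]
```

Request:
send_rows:
  grip_force: 35
  plan:
    - {"travel": [0, -1.4, 30], "delta_rot": [0, 0, 0], "fingers": -0.1}
    - {"travel": [0, 0, 29], "delta_rot": [0, 0, 0], "fingers": -0.1}
    - {"travel": [0, 0, 0], "delta_rot": [0, 0, 0], "fingers": 1}
    - {"travel": [0, 0, 0], "delta_rot": [0, 0, 0], "fingers": 1}
    - {"travel": [0, 0, 0], "delta_rot": [0, 0, 0], "fingers": 1}
    - {"travel": [0, 0, 0], "delta_rot": [0, 0, 0], "fingers": 1}

```text
clock: 5.42
eef_pos: [592.5, 291.3, 277.4]
eef_rot: [3.141, -0.001, 0.955]
wrist_force: [-0.9, -0.5, 4.5]
finger_gap: 15.6
```

Request:
send_rows:
  plan:
    - {"travel": [0, 0, 0], "delta_rot": [0, 0, -7.4], "fingers": 1}
    - {"travel": [0, 0, 0], "delta_rot": [0, 0, -7.4], "fingers": 1}
    - {"travel": [0, 0, 0], "delta_rot": [0, 0, -7.4], "fingers": 1}
    - {"travel": [0, 0, 0], "delta_rot": [0, 0, -7.4], "fingers": 1}
    - {"travel": [0, 0, 0], "delta_rot": [0, 0, -7.4], "fingers": 1}
    - {"travel": [0, 0, 0], "delta_rot": [0, 0, -7.6], "fingers": 1}
    - {"travel": [0, 0, 0], "delta_rot": [0, 0, 0], "fingers": 1}
    - {"travel": [0, 0, 0], "delta_rot": [0, 0, 0], "fingers": 0.2}
    - {"travel": [0, 0, 0], "delta_rot": [0, 0, 0], "fingers": 0}
    - {"travel": [0, 0, 0], "delta_rot": [0, 0, 0], "fingers": 0}
    - {"travel": [0, 0, -35], "delta_rot": [0, 0, 0], "fingers": 0}
    - {"travel": [0, 0, -35], "delta_rot": [0, 0, 0], "fingers": 0}

```text
clock: 6.92
eef_pos: [592.4, 291.0, 347.2]
eef_rot: [-3.141, 0.0, 1.732]
wrist_force: [-0.4, 0.5, -0.0]
finger_gap: 47.1
```

```bash
python3 -c "
from h import *
to(430.5,-304,200,-84)"
```

```text
{'clock': 6.925, 'joints': [0.401, 0.518, 0.942, -0.0, 1.683, 0.24], 'eef_pos': [592.373, 290.975, 347.162], 'eef_rot': [-3.141, 0.0, 1.732], 'wrist_force': [-0.422, 0.462, -0.029], 'finger_gap': 47.148}
j6 target 48.8
rotvec [-2.000e-02  4.000e-02  9.326e+01] shift after [-223.2  574.8  147.2] before [-561.2 -255.4  147.5]
```

Request:
send_rows:
  plan:
    - {"travel": [-40, -18, 0], "delta_rot": [0, 0, 0], "fingers": 1}
    - {"travel": [-40, -18, 0], "delta_rot": [0, 0, 0], "fingers": 1}
    - {"travel": [-40, -18, 0], "delta_rot": [0, 0, 0], "fingers": 1}
    - {"travel": [-40, -18, 0], "delta_rot": [0, 0, 0], "fingers": 1}
    - {"travel": [-40, -18, 0], "delta_rot": [0, 0, 0], "fingers": 1}
    - {"travel": [-40, -18, 0], "delta_rot": [0, 0, 0], "fingers": 1}
    - {"travel": [-40, -18, 0], "delta_rot": [0, 0, 0], "fingers": 1}
    - {"travel": [-40, -18, 0], "delta_rot": [0, 0, 0], "fingers": 1}
    - {"travel": [-40, -18, 0], "delta_rot": [0, 0, 0], "fingers": 1}
    - {"travel": [-40, -18, 0], "delta_rot": [0, 0, 0], "fingers": 1}
    - {"travel": [-40, -18, 0], "delta_rot": [0, 0, 0], "fingers": 1}
    - {"travel": [-40, -18, 0], "delta_rot": [0, 0, 0], "fingers": 1}
    - {"travel": [-40, -18, 0], "delta_rot": [0, 0, 0], "fingers": 1}
    - {"travel": [-41, -21, 0], "delta_rot": [0, 0, 0], "fingers": 1}
    - {"travel": [0, 0, 15], "delta_rot": [0, 0, 9.3], "fingers": 1}
    - {"travel": [0, 0, 15], "delta_rot": [0, 0, 9.3], "fingers": 1}
    - {"travel": [0, 0, 15], "delta_rot": [0, 0, 9.3], "fingers": 1}
    - {"travel": [0, 0, 15], "delta_rot": [0, 0, 9.3], "fingers": 1}
    - {"travel": [0, 0, 15], "delta_rot": [0, 0, 9.3], "fingers": 1}
    - {"travel": [0, 0, 15], "delta_rot": [0, 0, 9.3], "fingers": 1}

```text
clock: 9.43
eef_pos: [431.4, -303.7, 256.0]
eef_rot: [3.142, 0.0, 0.753]
wrist_force: [-0.4, -1.1, 0.7]
finger_gap: 0.3
```

Run:
```python
from h import *
to(430.5,-304,75,-84)
c=snap('top');P=cloud(c); print(bar(c,P,(537,-294),173))
Q=P[...,0],P[...,1]
kz=P[(np.hypot(Q[0]-592,Q[1]-291)<45)&(P[...,2]>280)&(P[...,2]<295)]
print(len(kz),cv2.minAreaRect(kz[:,:2].astype(np.float32)))
R=np.hypot(Q[0]-591.8,Q[1]-289.3)
h=cv2.cvtColor(c['color'],cv2.COLOR_RGB2HSV)
for q in comps(c,P,(R>85)&(R<150)&(P[...,2]>210)&(P[...,2]<242)&(h[...,1]<120),15):
    d=q.mean(0)[:2]-[591.8,289.3]; print(np.round(q.mean(0)),round(float(np.degrees(np.arctan2(d[1],d[0]))),1))
```

```text
{'clock': 9.425, 'joints': [-0.683, 0.227, 1.54, -0.0, 1.375, 0.135], 'eef_pos': [431.407, -303.744, 255.971], 'eef_rot': [3.142, 0.0, 0.753], 'wrist_force': [-0.367, -1.084, 0.67], 'finger_gap': 0.282}
j6 target 48.8
rotvec [ 0.    0.   37.15] shift after [ -0.9   0.2 181. ] before [ -0.8  -0.4 181. ]
[537.2, -294.6, 174.0, 95.6, 104.8, 144.0]
118 ((593.171875, 289.2840270996094), (16.922197341918945, 50.059417724609375), 8.74509048461914)
[709. 300. 222.] 5.0
[700. 245. 223.] -22.2
[669. 380. 223.] 49.5
[641. 167. 225.] -68.2
[635. 204. 221.] -63.1
[620. 405. 223.] 76.5
[586. 158. 226.] -92.7
[580. 194. 219.] -97.0
[533. 390. 222.] 120.4
[506. 214. 223.] -139.0
[492. 350. 223.] 148.6
[480. 263. 222.] -166.8
```

Request:
send_rows:
  plan:
    - {"travel": [0, 0, 30], "delta_rot": [0, 0, 9.3], "fingers": 1}
    - {"travel": [0, 0, 30], "delta_rot": [0, 0, 9.3], "fingers": 1}
    - {"travel": [0, 0, 30], "delta_rot": [0, 0, 9.3], "fingers": 1}
    - {"travel": [0, 0, 30], "delta_rot": [0, 0, 9.3], "fingers": 1}
    - {"travel": [-1, 0, 30], "delta_rot": [0, 0, 0], "fingers": 1}
    - {"travel": [0, 0, 30], "delta_rot": [0, 0, 0], "fingers": 1}
    - {"travel": [0, 0, 10], "delta_rot": [0, 0, 0], "fingers": 1}

```text
clock: 10.35
eef_pos: [430.0, -303.5, 65.3]
eef_rot: [-3.14, 0.001, 0.112]
wrist_force: [1.1, -0.5, 0.3]
finger_gap: 0.7
```

Request:
send_rows:
  plan:
    - {"travel": [0, 0, 2], "delta_rot": [0, 0, 0], "fingers": 1}
    - {"travel": [0, 0, 2], "delta_rot": [0, 0, 0], "fingers": 1}
    - {"travel": [0, 0, 2], "delta_rot": [0, 0, 0], "fingers": 1}
    - {"travel": [0, 0, 2], "delta_rot": [0, 0, 0], "fingers": 1}
    - {"travel": [0, 0, 2], "delta_rot": [0, 0, 0], "fingers": 1}
    - {"travel": [0, 0, 2], "delta_rot": [0, 0, 0], "fingers": 1}

```text
clock: 11.1
eef_pos: [430.8, -304.1, 54.6]
eef_rot: [3.141, -0.001, 0.11]
wrist_force: [2.0, -1.1, 3.1]
finger_gap: 0.4
```

Request:
send_rows:
  plan:
    - {"travel": [0, 0, 1.5], "delta_rot": [0, 0, 0], "fingers": 1}
    - {"travel": [0, 0, 1.5], "delta_rot": [0, 0, 0], "fingers": 1}
    - {"travel": [0, 0, 0.5], "delta_rot": [0, 0, 0], "fingers": 1}

```text
clock: 11.48
eef_pos: [430.6, -304.1, 51.8]
eef_rot: [3.141, -0.0, 0.11]
wrist_force: [-4.4, 1.4, 17.5]
finger_gap: 0.4
```

Request:
send_rows:
  plan:
    - {"travel": [0, 0, -10], "delta_rot": [0, 0, 0], "fingers": 1}
    - {"travel": [0, 0, -40], "delta_rot": [0, 0, 0], "fingers": 1}
    - {"travel": [0, 0, -40], "delta_rot": [0, 0, 0], "fingers": 1}
    - {"travel": [0, 0, -40], "delta_rot": [0, 0, 0], "fingers": 1}
    - {"travel": [0, 0, -40], "delta_rot": [0, 0, 0], "fingers": 0}
    - {"travel": [0, 0, -40], "delta_rot": [0, 0, 0], "fingers": 0}
    - {"travel": [36, 0.4, 0], "delta_rot": [0, 0, 0], "fingers": 0}
    - {"travel": [36, 0.4, 0], "delta_rot": [0, 0, 0], "fingers": 0}
    - {"travel": [35.5, 0.4, 0], "delta_rot": [0, 0, 0], "fingers": 0}
    - {"travel": [0, 0, 0], "delta_rot": [0, 0, -9.9], "fingers": 0}
    - {"travel": [0, 0, 0], "delta_rot": [0, 0, -9.9], "fingers": 0}
    - {"travel": [0, 0, 0], "delta_rot": [0, 0, -9.9], "fingers": 0}
    - {"travel": [0, 0, 0], "delta_rot": [0, 0, -9.9], "fingers": 0}
    - {"travel": [0, 0, 0], "delta_rot": [0, 0, -9.9], "fingers": 0}
    - {"travel": [0, 0, 0], "delta_rot": [0, 0, -9.9], "fingers": 0}
    - {"travel": [0, 0, 0], "delta_rot": [0, 0, -9.9], "fingers": 0}
    - {"travel": [0, 0, 0], "delta_rot": [0, 0, -9.9], "fingers": 0}
    - {"travel": [0, 0, 0], "delta_rot": [0, 0, -9.9], "fingers": 0}

```text
clock: 13.72
eef_pos: [537.1, -293.0, 260.6]
eef_rot: [-3.141, -0.001, 1.671]
wrist_force: [0.0, 0.1, 0.5]
finger_gap: 46.7
```

```bash
python3 -c "
from h import *
to(537.5,-293.5,173,5.5)
c=snap('top','b.png');P=cloud(c)
h=cv2.cvtColor(c['color'],cv2.COLOR_RGB2HSV)
m=((h[...,0]<4)|(h[...,0]>174))&(h[...,1]>150)&(np.hypot(P[...,0]-430,P[...,1]+303)<30);print(m.sum(),np.percentile(P[m][:,2],[20,50,80]) if m.sum() else '')"
```

```text
{'clock': 13.725, 'joints': [-0.559, 0.418, 1.278, -0.0, 1.447, -0.659], 'eef_pos': [537.132, -293.045, 260.646], 'eef_rot': [-3.141, -0.001, 1.671], 'wrist_force': [0.004, 0.069, 0.474], 'finger_gap': 46.73}
j6 target -34.1
rotvec [-0.06 -0.05  0.23] shift after [-0.5  0.3 87.6] before [-0.6  0.4 87.6]
0
```

Request:
send_rows:
  grip_force: 50
  plan:
    - {"travel": [0, 0, 30], "delta_rot": [0, 0, 0], "fingers": 0}
    - {"travel": [0, 0, 30], "delta_rot": [0, 0, 0], "fingers": 0}
    - {"travel": [0, 0, 27.5], "delta_rot": [0, 0, 0], "fingers": 0}
    - {"travel": [0, 0, 0], "delta_rot": [0, 0, 0], "fingers": 1}
    - {"travel": [0, 0, 0], "delta_rot": [0, 0, 0], "fingers": 1}
    - {"travel": [0, 0, 0], "delta_rot": [0, 0, 0], "fingers": 1}
    - {"travel": [0, 0, 0], "delta_rot": [0, 0, 0], "fingers": 1}
    - {"travel": [0, 0, 0], "delta_rot": [0, 0, 0], "fingers": 1}

```text
clock: 14.78
eef_pos: [537.6, -293.4, 174.3]
eef_rot: [3.141, 0.001, 1.665]
wrist_force: [-1.6, -0.2, 4.8]
finger_gap: 10.5
```

Request:
send_rows:
  plan:
    - {"travel": [0, 0, 0], "delta_rot": [0, 0, -5], "fingers": 1}
    - {"travel": [0, 0, 0], "delta_rot": [0, 0, -5], "fingers": 1}
    - {"travel": [0, 0, 0], "delta_rot": [0, 0, -5], "fingers": 1}
    - {"travel": [0, 0, 0], "delta_rot": [0, 0, -5], "fingers": 1}

```text
clock: 15.28
eef_pos: [537.8, -293.4, 174.2]
eef_rot: [3.141, 0.001, 2.017]
wrist_force: [0.2, 0.1, 4.1]
finger_gap: 10.6
```

```bash
python3 -c "
from h import *
s=st(); print(s['moment'])"
```

```text
{'clock': 15.275, 'joints': [-0.559, 0.48, 1.392, 0.0, 1.268, -1.005], 'eef_pos': [537.771, -293.415, 174.156], 'eef_rot': [3.141, 0.001, 2.017], 'wrist_force': [0.244, 0.074, 4.065], 'finger_gap': 10.605}
[ 0.00793328 -0.06418607 -0.02890965]
```

Request:
send_rows:
  plan:
    - {"travel": [0, 0, 0], "delta_rot": [0, 0, -6], "fingers": 1}
    - {"travel": [0, 0, 0], "delta_rot": [0, 0, -6], "fingers": 1}
    - {"travel": [0, 0, 0], "delta_rot": [0, 0, -6], "fingers": 1}
    - {"travel": [0, 0, 0], "delta_rot": [0, 0, -6], "fingers": 1}
    - {"travel": [0, 0, 0], "delta_rot": [0, 0, -6], "fingers": 1}
    - {"travel": [0, 0, 0], "delta_rot": [0, 0, -6], "fingers": 1}
    - {"travel": [0, 0, 0], "delta_rot": [0, 0, -6], "fingers": 1}
    - {"travel": [0, 0, 0], "delta_rot": [0, 0, -6], "fingers": 1}
    - {"travel": [0, 0, 0], "delta_rot": [0, 0, -6], "fingers": 1}
    - {"travel": [0, 0, 0], "delta_rot": [0, 0, -6], "fingers": 1}
    - {"travel": [0, 0, 0], "delta_rot": [0, 0, 0], "fingers": 1}
    - {"travel": [0, 0, -4], "delta_rot": [0, 0, 0], "fingers": 1}

```text
clock: 16.77
eef_pos: [537.1, -293.1, 176.9]
eef_rot: [3.141, -0.001, 3.059]
wrist_force: [-0.1, -0.0, -2.9]
finger_gap: 10.4
```

```bash
python3 -c "
from h import *
s=st(); print(s['moment']); snap('scene','hood.png')"
```

```text
{'clock': 16.775, 'joints': [-0.559, 0.477, 1.389, 0.0, 1.277, -2.047], 'eef_pos': [537.149, -293.062, 176.946], 'eef_rot': [3.141, -0.001, 3.059], 'wrist_force': [-0.133, -0.008, -2.938], 'finger_gap': 10.42}
[ 0.03013089 -0.00407796  0.06539865]
```

View pics/hood.png

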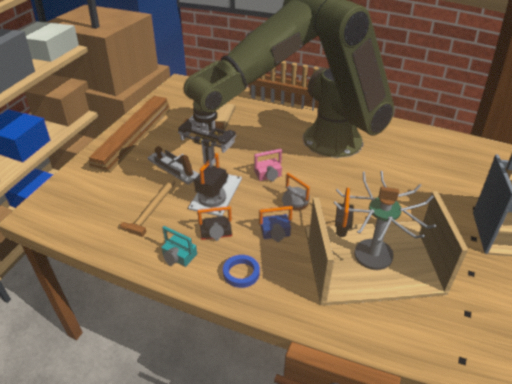

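The hood has turned (bar at (208,165)) and is lifting freely, with the wrist force at about the hood's weight. The rack's free hook faces the front.

Request:
send_rows:
  plan:
    - {"travel": [0, 0, -20], "delta_rot": [0, 0, 0], "fingers": 1}
    - {"travel": [0, 0, -30], "delta_rot": [0, 0, 0], "fingers": 1}
    - {"travel": [0, 0, -40], "delta_rot": [0, 0, 9.75], "fingers": 1}
    - {"travel": [0, 0, -40], "delta_rot": [0, 0, 9.75], "fingers": 1}
    - {"travel": [0, 0, 0], "delta_rot": [0, 0, 9.75], "fingers": 1}
    - {"travel": [0, 0, 0], "delta_rot": [0, 0, 9.75], "fingers": 1}
    - {"travel": [0, 0, 0], "delta_rot": [0, 0, 9.75], "fingers": 1}
    - {"travel": [0, 0, 0], "delta_rot": [0, 0, 9.75], "fingers": 1}
    - {"travel": [25, 4, 0], "delta_rot": [0, 0, 0], "fingers": 1}
    - {"travel": [45, 8.5, 0], "delta_rot": [0, 0, 0], "fingers": 1}
    - {"travel": [45, 8.5, 0], "delta_rot": [0, 0, 0], "fingers": 1}
    - {"travel": [45, 8.5, 0], "delta_rot": [0, 0, 0], "fingers": 1}
    - {"travel": [45, 8.5, 0], "delta_rot": [0, 0, 0], "fingers": 1}
    - {"travel": [45, 8.5, 0], "delta_rot": [0, 0, 0], "fingers": 1}
    - {"travel": [45, 8.5, 0], "delta_rot": [0, 0, 0], "fingers": 1}
    - {"travel": [45, 8.5, 0], "delta_rot": [0, 0, 0], "fingers": 1}
    - {"travel": [45, 8.5, 0], "delta_rot": [0, 0, 0], "fingers": 1}
    - {"travel": [45, 8.5, 0], "delta_rot": [0, 0, 0], "fingers": 1}
    - {"travel": [45, 8.5, 0], "delta_rot": [0, 0, 0], "fingers": 1}
    - {"travel": [21, 4, 0], "delta_rot": [0, 0, 0], "fingers": 1}

```text
clock: 19.32
eef_pos: [395.0, 192.9, 307.2]
eef_rot: [-3.141, -0.0, 2.041]
wrist_force: [0.5, -0.5, -2.6]
finger_gap: 10.7
```

```bash
python3 -c "
from h import *
to(396,191.8,257,26.8)
to(494.2,241.4,257,26.8)
c=snap('top','carry.png');P=cloud(c); s=manip.read_state()['eef_pos'];print(bar(c,P,s[:2],s[2],80))
c=snap('scene');P=cloud(c); print(bar(c,P,s[:2],s[2],80))"
```

```text
{'clock': 19.325, 'joints': [0.371, -0.006, 1.68, 0.0, 1.469, -0.099], 'eef_pos': [395.015, 192.863, 307.246], 'eef_rot': [-3.141, -0.0, 2.041], 'wrist_force': [0.512, -0.527, -2.566], 'finger_gap': 10.688}
j6 target -1.0
rotvec [-0.03 -0.01  0.12] shift after [-1.4  0.4 50.2] before [-1.4  0.4 50.2]
{'clock': 19.325, 'joints': [0.371, -0.006, 1.68, 0.0, 1.469, -0.099], 'eef_pos': [395.015, 192.863, 307.246], 'eef_rot': [-3.141, -0.0, 2.041], 'wrist_force': [0.512, -0.527, -2.566], 'finger_gap': 10.688}
j6 target -0.8
rotvec [-0.03 -0.01  0.12] shift after [ -1.4 110.4  50.2] before [ -1.6 110.4  50.2]
[410.0, 164.7, 307.3, 114.2, 49.4, 86.0]
[397.6, 194.5, 306.1, 117.8, 105.8, 103.0]
```

Request:
send_rows:
  plan:
    - {"travel": [-1.4, 0, 25], "delta_rot": [0, 0, 0], "fingers": 1}
    - {"travel": [0, 0, 25], "delta_rot": [0, 0, 0], "fingers": 1}
    - {"travel": [0, 20, 0], "delta_rot": [0, 0, 0], "fingers": 1}
    - {"travel": [0, 20, 0], "delta_rot": [0, 0, 0], "fingers": 1}
    - {"travel": [0, 20, 0], "delta_rot": [0, 0, 0], "fingers": 1}
    - {"travel": [0, 20, 0], "delta_rot": [0, 0, 0], "fingers": 1}
    - {"travel": [0, 20, 0], "delta_rot": [0, 0, 0], "fingers": 1}
    - {"travel": [0, 10.4, 0], "delta_rot": [0, 0, 0], "fingers": 1}
    - {"travel": [0, 0, 0], "delta_rot": [0, 0, 0], "fingers": 1}

```text
clock: 20.55
eef_pos: [495.3, 239.4, 257.0]
eef_rot: [-3.141, 0.0, 2.039]
wrist_force: [-0.0, -0.5, -2.5]
finger_gap: 10.9
```

```bash
python3 -c "
from h import *
c=snap('scene');cv2.imwrite('pics/z1.png',cv2.resize(c['color'][140:280,290:470,::-1],None,fx=4,fy=4,interpolation=2))"
```

```text
(no output)
```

View pics/z1.png

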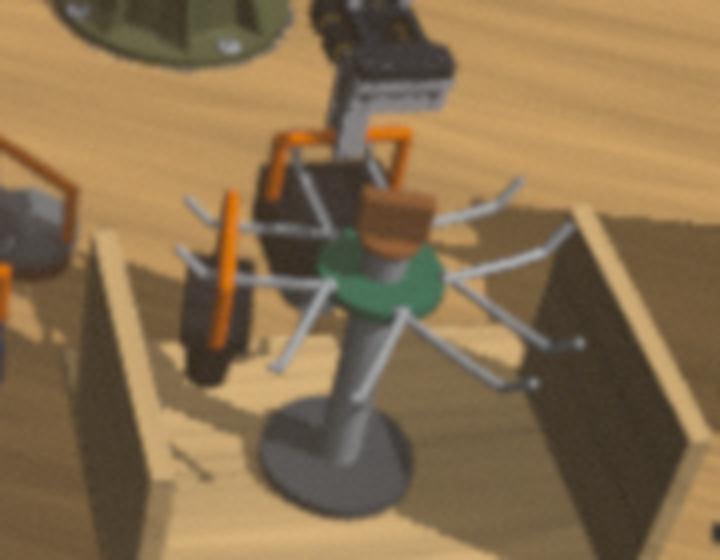

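The hood's bar (340,135) is above both prongs, which run through the D. I lower it now.

Request:
send_rows:
  plan:
    - {"travel": [2, 0, 8], "delta_rot": [0, 0, 0], "fingers": 1}
    - {"travel": [0, 0, 8], "delta_rot": [0, 0, 0], "fingers": 1}
    - {"travel": [0, 0, 6], "delta_rot": [0, 0, 0], "fingers": 1}
    - {"travel": [0, 0, 3], "delta_rot": [0, 0, 0], "fingers": 1}
    - {"travel": [0, 0, 2], "delta_rot": [0, 0, 0], "fingers": 1}
    - {"travel": [0, 0, 0], "delta_rot": [0, 0, 0], "fingers": 1}

```text
clock: 21.35
eef_pos: [494.2, 241.6, 230.5]
eef_rot: [3.142, 0.0, 2.04]
wrist_force: [-0.1, -0.5, -2.8]
finger_gap: 10.5
```

Request:
send_rows:
  plan:
    - {"travel": [0, 0, 1], "delta_rot": [0, 0, 0], "fingers": 1}
    - {"travel": [0, 0, 1], "delta_rot": [0, 0, 0], "fingers": 1}
    - {"travel": [0, 0, 0], "delta_rot": [0, 0, 0], "fingers": 1}

```text
clock: 21.72
eef_pos: [494.4, 241.7, 229.6]
eef_rot: [3.14, 0.0, 2.04]
wrist_force: [-3.5, -1.7, 7.2]
finger_gap: 10.4
```

Request:
send_rows:
  grip_force: 35
  plan:
    - {"travel": [0, 0, 0], "delta_rot": [0, 0, 0], "fingers": 0.4}
    - {"travel": [0, 0, 0], "delta_rot": [0, 0, 0], "fingers": 0.1}
    - {"travel": [0, 0, 0], "delta_rot": [0, 0, 0], "fingers": 0.1}
    - {"travel": [0, 0, 0], "delta_rot": [0, 0, 0], "fingers": 0.1}
    - {"travel": [0, 0, -15], "delta_rot": [0, 0, 0], "fingers": 0.1}
    - {"travel": [0, 0, -30], "delta_rot": [0, 0, 0], "fingers": 0.1}
    - {"travel": [0, 0, -30], "delta_rot": [0, 0, 0], "fingers": 0.1}
    - {"travel": [0, 0, -30], "delta_rot": [0, 0, 0], "fingers": 0.1}
    - {"travel": [0, 0, 0], "delta_rot": [0, 0, 9], "fingers": 0}
    - {"travel": [0, 0, 0], "delta_rot": [0, 0, 9], "fingers": -0.1}
    - {"travel": [8.4, 26.1, 0], "delta_rot": [0, 0, 0], "fingers": -0.1}
    - {"travel": [8.4, 26.1, 0], "delta_rot": [0, 0, 0], "fingers": -0.1}
    - {"travel": [8.4, 26.1, 0], "delta_rot": [0, 0, 0], "fingers": -0.1}
    - {"travel": [8.4, 26.1, 0], "delta_rot": [0, 0, 0], "fingers": -0.1}

```text
clock: 23.48
eef_pos: [592.8, 291.3, 334.6]
eef_rot: [3.141, -0.0, 1.726]
wrist_force: [0.8, -0.8, -0.4]
finger_gap: 51.9
```

```bash
python3 -c "
from h import *
to(592.4,291,276,9)
c=snap('scene');P=cloud(c);print(bar(c,P,(495,242),228)); print(bar(c,P,(500,230),228,150))
for t,xy in [('flat',(670,-212)),('brush',(434,-17)),('box',(595,-35))]: print(t,bar(c,P,xy,101,80))
cv2.imwrite('pics/z2.png',cv2.resize(c['color'][140:280,290:470,::-1],None,fx=4,fy=4,interpolation=2))"
```

```text
{'clock': 23.475, 'joints': [0.401, 0.518, 0.97, -0.0, 1.653, 0.246], 'eef_pos': [592.832, 291.33, 334.635], 'eef_rot': [3.141, -0.0, 1.726], 'wrist_force': [0.767, -0.764, -0.439], 'finger_gap': 51.911}
j6 target 17.2
rotvec [ 0.06 -0.01 -0.1 ] shift after [-0.3 -0.5 58.6] before [-0.3 -0.5 58.6]
[500.2, 237.8, 227.1, 118.0, 93.8, 121.0]
[547.2, 212.1, 228.7, 149.1, 191.4, 196.0]
flat [670.7, -211.3, 100.5, 121.1, 106.9, 103.0]
brush [434.8, -17.6, 101.7, 64.5, 106.8, 86.0]
box [596.3, -34.6, 100.7, 121.5, 102.0, 122.0]
```

View pics/z2.png

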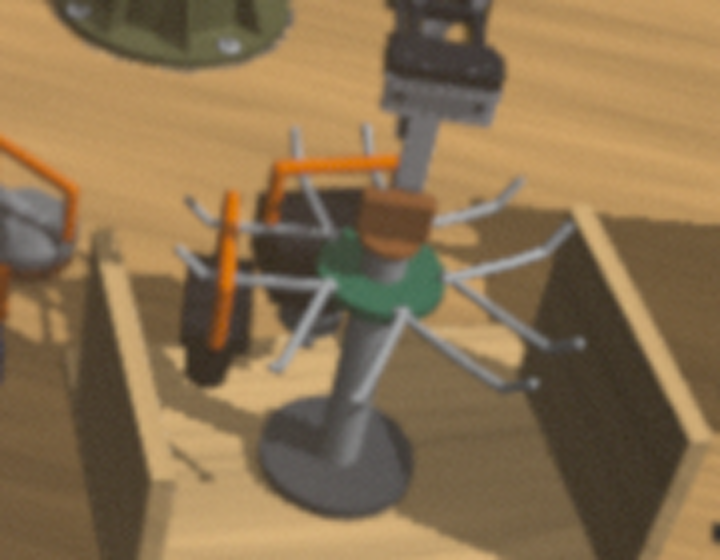

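The hood hangs on both prongs and the tips stand behind it. Next I turn the rack 72°.

Request:
send_rows:
  grip_force: 35
  plan:
    - {"travel": [0, 0, 29], "delta_rot": [0, 0, 0], "fingers": -0.1}
    - {"travel": [0, 0, 29], "delta_rot": [0, 0, 0], "fingers": -0.1}
    - {"travel": [0, 0, 0], "delta_rot": [0, 0, 0], "fingers": 1}
    - {"travel": [0, 0, 0], "delta_rot": [0, 0, 0], "fingers": 1}
    - {"travel": [0, 0, 0], "delta_rot": [0, 0, 0], "fingers": 1}
    - {"travel": [0, 0, 0], "delta_rot": [0, 0, 0], "fingers": 1}
    - {"travel": [0, 0, 0], "delta_rot": [0, 0, -3], "fingers": 1}
    - {"travel": [0, 0, 0], "delta_rot": [0, 0, -6], "fingers": 1}
    - {"travel": [0, 0, 0], "delta_rot": [0, 0, -6], "fingers": 1}
    - {"travel": [0, 0, 0], "delta_rot": [0, 0, -6], "fingers": 1}
    - {"travel": [0, 0, 0], "delta_rot": [0, 0, -6], "fingers": 1}
    - {"travel": [0, 0, 0], "delta_rot": [0, 0, -6], "fingers": 1}
    - {"travel": [0, 0, 0], "delta_rot": [0, 0, -6], "fingers": 1}
    - {"travel": [0, 0, 0], "delta_rot": [0, 0, -6], "fingers": 1}
    - {"travel": [0, 0, 0], "delta_rot": [0, 0, -6], "fingers": 1}
    - {"travel": [0, 0, 0], "delta_rot": [0, 0, -6], "fingers": 1}
    - {"travel": [0, 0, 0], "delta_rot": [0, 0, -6], "fingers": 1}
    - {"travel": [0, 0, 0], "delta_rot": [0, 0, -6], "fingers": 1}
    - {"travel": [0, 0, 0], "delta_rot": [0, 0, -3], "fingers": 1}
    - {"travel": [0, 0, 0], "delta_rot": [0, 0, 0], "fingers": 1}

```text
clock: 26.02
eef_pos: [592.8, 291.4, 276.5]
eef_rot: [3.14, 0.003, 2.984]
wrist_force: [6.5, 4.5, 2.1]
finger_gap: 15.9
```

Request:
send_rows:
  plan:
    - {"travel": [0, 0, 0], "delta_rot": [0, 0, 0], "fingers": 0.3}
    - {"travel": [0, 0, 0], "delta_rot": [0, 0, 0], "fingers": 0}
    - {"travel": [0, 0, 0], "delta_rot": [0, 0, 0], "fingers": 0}
    - {"travel": [0, 0, -35], "delta_rot": [0, 0, 0], "fingers": 0}
    - {"travel": [0, 0, -35], "delta_rot": [0, 0, 0], "fingers": 0}

```text
clock: 26.65
eef_pos: [592.0, 290.9, 346.3]
eef_rot: [-3.141, -0.001, 2.983]
wrist_force: [-0.4, 0.6, 0.7]
finger_gap: 46.7
```

```bash
python3 -c "
from h import *
to(433,-17.7,260,-25.8)
c=snap('top');P=cloud(c);d=snap('scene');Q=cloud(d)
for n,xy in [('brush',(431.5,-18.5)),('flat',(669,-215)),('box',(593,-35.6))]:
    b=bar(c,P,xy,103,80);b2=bar(d,Q,xy,101,80);print(n,b,b2)
    a=np.radians(b[3]-90);u=np.array([np.cos(a),np.sin(a)]);w=np.array([-u[1],u[0]])
    for PP,bb in((P,b),(Q,b2)):
        r=PP[...,:2]-np.array(bb[:2]);x=r@u;y=r@w
        print([ (x0, round(float(PP[...,2][(abs(y)<14)&(x>=x0)&(x<x0+10)&(PP[...,2]>-20)].max(initial=-1)))) for x0 in range(-70,70,10)])
"
```

```text
{'clock': 26.65, 'joints': [0.401, 0.516, 0.946, -0.0, 1.68, -1.011], 'eef_pos': [591.963, 290.905, 346.276], 'eef_rot': [-3.141, -0.001, 2.983], 'wrist_force': [-0.358, 0.614, 0.72], 'finger_gap': 46.698}
j6 target 23.5
rotvec [-5.000e-02 -0.000e+00  1.067e+02] shift after [-347.    -8.8   86.3] before [ 108.1 -329.8   86.5]
brush [431.6, -18.6, 103.2, 64.6, 105.3, 122.0] [436.5, -15.8, 101.1, 64.6, 106.8, 87.0]
[(-70, 5), (-60, 7), (-50, 41), (-40, 48), (-30, 53), (-20, 52), (-10, 107), (0, 108), (10, 53), (20, 65), (30, 63), (40, 54), (50, 39), (60, 8)]
[(-70, 3), (-60, -1), (-50, -1), (-40, 43), (-30, 49), (-20, 48), (-10, 104), (0, 108), (10, 49), (20, 65), (30, 65), (40, 55), (50, 38), (60, 2)]
flat [668.5, -214.8, 103.2, 121.2, 107.9, 128.0] [671.3, -210.7, 101.4, 121.8, 106.8, 104.0]
[(-70, 7), (-60, 8), (-50, 8), (-40, 26), (-30, 50), (-20, 55), (-10, 108), (0, 107), (10, 59), (20, 65), (30, 60), (40, 44), (50, 22), (60, 6)]
[(-70, 14), (-60, -1), (-50, -1), (-40, -1), (-30, 49), (-20, 52), (-10, 106), (0, 106), (10, 63), (20, 63), (30, 65), (40, 51), (50, 25), (60, 5)]
box [593.3, -36.1, 103.8, 121.7, 104.7, 118.0] [597.7, -33.8, 99.8, 122.8, 103.3, 131.0]
[(-70, 6), (-60, 8), (-50, 4), (-40, 47), (-30, 48), (-20, 49), (-10, 112), (0, 111), (10, 55), (20, 57), (30, 67), (40, 56), (50, 28), (60, 6)]
[(-70, -1), (-60, -1), (-50, -1), (-40, 44), (-30, 47), (-20, 47), (-10, 103), (0, 107), (10, 50), (20, 61), (30, 65), (40, 59), (50, 18), (60, 5)]
```

Request:
send_rows:
  plan:
    - {"travel": [12, -36.6, 0], "delta_rot": [0, 0, 0], "fingers": 0}
    - {"travel": [12, -36.6, 0], "delta_rot": [0, 0, 0], "fingers": 0}
    - {"travel": [12, -36.6, 0], "delta_rot": [0, 0, 0], "fingers": 0}
    - {"travel": [12, -36.6, 0], "delta_rot": [0, 0, 0], "fingers": 0}
    - {"travel": [12, -36.6, 0], "delta_rot": [0, 0, 0], "fingers": 0}
    - {"travel": [12, -36.6, 0], "delta_rot": [0, 0, 0], "fingers": 0}
    - {"travel": [12, -36.6, 0], "delta_rot": [0, 0, 0], "fingers": 0}
    - {"travel": [12, -36.6, 0], "delta_rot": [0, 0, 0], "fingers": 0}
    - {"travel": [12, -37, 0], "delta_rot": [0, 0, 0], "fingers": 0}
    - {"travel": [0, 0, 15], "delta_rot": [0, 0, 9.7], "fingers": 0}
    - {"travel": [0, 0, 15], "delta_rot": [0, 0, 9.7], "fingers": 0}
    - {"travel": [0, 0, 15], "delta_rot": [0, 0, 9.7], "fingers": 0}
    - {"travel": [0, 0, 15], "delta_rot": [0, 0, 9.7], "fingers": 0}
    - {"travel": [0, 0, 15], "delta_rot": [0, 0, 9.7], "fingers": 0}
    - {"travel": [0, 0, 15], "delta_rot": [0, 0, 9.7], "fingers": 0}
    - {"travel": [0, 0, 15], "delta_rot": [0, 0, 9.7], "fingers": 0}
    - {"travel": [0, 0, 15], "delta_rot": [0, 0, 9.7], "fingers": 0}
    - {"travel": [0, 0, 15], "delta_rot": [0, 0, 9.7], "fingers": 0}
    - {"travel": [0, 0, 15], "delta_rot": [0, 0, 9.7], "fingers": 0}
    - {"travel": [0, 0, 0], "delta_rot": [0, 0, 9.6], "fingers": 0}

```text
clock: 29.25
eef_pos: [432.5, -17.5, 193.9]
eef_rot: [-3.139, 0.001, 1.117]
wrist_force: [0.3, 0.4, 0.4]
finger_gap: 47.1
```

```bash
python3 -c "
from h import *
to(433.3,-17.5,102,-25.6)
c=snap('scene');P=cloud(c)
for n,xy in [('brush',(436,-16)),('flat',(671,-211)),('box',(597,-34))]: print(n,bar(c,P,xy,101,80))
print('rack',bar(c,P,(600,170),227,50))"
```

```text
{'clock': 29.25, 'joints': [-0.125, 0.068, 1.87, -0.0, 1.206, 0.329], 'eef_pos': [432.488, -17.492, 193.901], 'eef_rot': [-3.139, 0.001, 1.117], 'wrist_force': [0.314, 0.377, 0.419], 'finger_gap': 47.112}
j6 target 23.3
rotvec [-0.14  0.05 -0.42] shift after [ 0.3  0.7 91.9] before [ 0.4  1.  91.9]
brush [437.4, -15.9, 101.6, 63.3, 102.7, 83.0]
flat [671.2, -210.9, 101.2, 120.5, 107.1, 103.0]
box [597.4, -34.0, 100.3, 121.8, 102.5, 129.0]
rack [601.9, 181.8, 230.2, 7.9, 87.4, 81.0]
```

Request:
send_rows:
  grip_force: 45
  plan:
    - {"travel": [0.4, 0.9, 32], "delta_rot": [0, 0, 0], "fingers": 0}
    - {"travel": [0, 0, 32], "delta_rot": [0, 0, 0], "fingers": 0}
    - {"travel": [0, 0, 28], "delta_rot": [0, 0, 0], "fingers": 0}
    - {"travel": [0, 0, 0], "delta_rot": [0, 0, 0], "fingers": 1}
    - {"travel": [0, 0, 0], "delta_rot": [0, 0, 0], "fingers": 1}
    - {"travel": [0, 0, 0], "delta_rot": [0, 0, 0], "fingers": 1}
    - {"travel": [0, 0, 0], "delta_rot": [0, 0, 0], "fingers": 1}
    - {"travel": [0, 0, 0], "delta_rot": [0, 0, 0], "fingers": 1}
    - {"travel": [0, 0, -10], "delta_rot": [0, 0, 0], "fingers": 1}
    - {"travel": [0, 0, -35], "delta_rot": [0, 0, 0], "fingers": 1}
    - {"travel": [0, 0, -35], "delta_rot": [0, 0, 0], "fingers": 1}
    - {"travel": [0, 0, -35], "delta_rot": [0, 0, 0], "fingers": 1}
    - {"travel": [0, 0, -35], "delta_rot": [0, 0, 0], "fingers": 1}
    - {"travel": [0, 0, 0], "delta_rot": [0, 0, -8.8], "fingers": 1}
    - {"travel": [0, 0, 0], "delta_rot": [0, 0, -8.8], "fingers": 1}
    - {"travel": [0, 0, 0], "delta_rot": [0, 0, -8.8], "fingers": 1}
    - {"travel": [0, 0, 0], "delta_rot": [0, 0, -8.8], "fingers": 1}
    - {"travel": [0, 0, 0], "delta_rot": [0, 0, -8.8], "fingers": 1}
    - {"travel": [0, 0, 0], "delta_rot": [0, 0, -8.8], "fingers": 1}

```text
clock: 31.68
eef_pos: [434.1, -17.6, 253.9]
eef_rot: [3.142, 0.0, 2.049]
wrist_force: [0.1, 0.7, -2.3]
finger_gap: 11.1
```

Request:
send_rows:
  plan:
    - {"travel": [34, 10.2, 0], "delta_rot": [0, 0, 0], "fingers": 1}
    - {"travel": [34, 10.2, 0], "delta_rot": [0, 0, 0], "fingers": 1}
    - {"travel": [34, 10.2, 0], "delta_rot": [0, 0, 0], "fingers": 1}
    - {"travel": [34, 10.2, 0], "delta_rot": [0, 0, 0], "fingers": 1}
    - {"travel": [34, 10.2, 0], "delta_rot": [0, 0, 0], "fingers": 1}
    - {"travel": [33, 10, 0], "delta_rot": [0, 0, 0], "fingers": 1}
    - {"travel": [0, 0, 0], "delta_rot": [0, 0, 0], "fingers": 1}

```text
clock: 32.55
eef_pos: [395.6, 192.3, 253.8]
eef_rot: [3.142, -0.0, 2.046]
wrist_force: [0.3, -0.3, -1.6]
finger_gap: 11.1
```

```bash
python3 -c "
from h import *
to(494.2,241.4,252,26.8)
s=manip.read_state()['eef_pos']
c=snap('scene');P=cloud(c); print(bar(c,P,s[:2],s[2],80))
h=cv2.cvtColor(c['color'],cv2.COLOR_RGB2HSV)
R=np.hypot(P[...,0]-594,P[...,1]-291.5)
for q in comps(c,P,(R>85)&(R<150)&(P[...,2]>210)&(P[...,2]<242)&(h[...,1]<120),15):
    e=q.mean(0)[:2]-[594,291.5]; print(np.round(q.mean(0)),len(q),round(float(np.degrees(np.arctan2(e[1],e[0]))),1))
"
```

```text
{'clock': 32.55, 'joints': [0.369, 0.026, 1.77, 0.0, 1.345, -0.107], 'eef_pos': [395.575, 192.284, 253.803], 'eef_rot': [3.142, -0.0, 2.046], 'wrist_force': [0.289, -0.288, -1.603], 'finger_gap': 11.081}
j6 target -0.8
rotvec [ 0.   -0.    0.45] shift after [ -0.6 110.2   1.8] before [ -1.5 110.2   1.8]
[398.4, 192.5, 252.0, 116.5, 107.7, 101.0]
[478. 264. 221.] 46 -166.6
[501. 211. 221.] 37 -139.1
[492. 353. 222.] 51 148.8
[588. 158. 226.] 29 -92.5
[581. 195. 218.] 18 -97.9
[532. 393. 222.] 52 121.4
[643. 167. 227.] 33 -68.4
[637. 204. 219.] 21 -64.0
[621. 405. 222.] 60 76.5
[715. 244. 224.] 20 -21.5
[671. 380. 222.] 64 48.9
[721. 302. 224.] 19 4.5
```

Request:
send_rows:
  plan:
    - {"travel": [-1, 10, 2], "delta_rot": [0, 0, 0.4], "fingers": 1}
    - {"travel": [0, 20, 0], "delta_rot": [0, 0, 0], "fingers": 1}
    - {"travel": [0, 20, 0], "delta_rot": [0, 0, 0], "fingers": 1}
    - {"travel": [0, 20, 0], "delta_rot": [0, 0, 0], "fingers": 1}
    - {"travel": [0, 20, 0], "delta_rot": [0, 0, 0], "fingers": 1}
    - {"travel": [0, 20, 0], "delta_rot": [0, 0, 0], "fingers": 1}
    - {"travel": [0, 0, 0], "delta_rot": [0, 0, 0], "fingers": 1}

```text
clock: 33.48
eef_pos: [495.9, 238.9, 250.7]
eef_rot: [-3.141, 0.0, 2.035]
wrist_force: [0.3, 0.0, -2.5]
finger_gap: 10.6
```

```bash
python3 -c "
from h import *
to(494.2,241.4,229.5,26.8)
c=snap('scene');P=cloud(c); 
for n,xy in [('flat',(671,-211)),('box',(597,-34))]: print(n,bar(c,P,xy,101,80))
cv2.imwrite('pics/z3.png',cv2.resize(c['color'][140:280,290:470,::-1],None,fx=4,fy=4,interpolation=2))"
```

```text
{'clock': 33.475, 'joints': [0.382, 0.282, 1.482, -0.0, 1.378, -0.082], 'eef_pos': [495.934, 238.92, 250.72], 'eef_rot': [-3.141, 0.0, 2.035], 'wrist_force': [0.329, 0.047, -2.519], 'finger_gap': 10.635}
j6 target -0.8
rotvec [-0.05  0.   -0.19] shift after [ 3.  -0.4 21.2] before [ 3.  -0.4 21.2]
flat [671.1, -211.1, 100.7, 122.1, 107.1, 102.0]
box [596.1, -34.7, 100.0, 122.0, 101.8, 132.0]
```

View pics/z3.png

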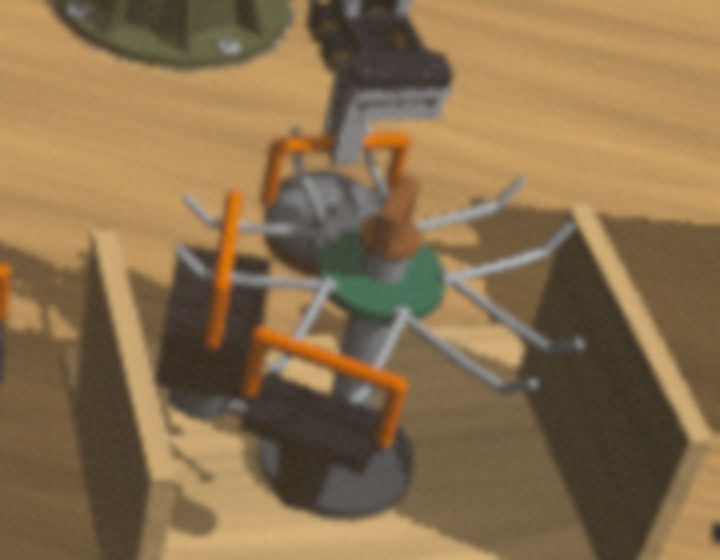

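The brush's bar is over both prongs, and the hood and parked nozzle hang fine at left and bottom. I lower it.

Request:
send_rows:
  plan:
    - {"travel": [2.5, 0, 7], "delta_rot": [0, 0, 0], "fingers": 1}
    - {"travel": [0, 0, 7], "delta_rot": [0, 0, 0], "fingers": 1}
    - {"travel": [0, 0, 4], "delta_rot": [0, 0, 0], "fingers": 1}
    - {"travel": [0, 0, 2], "delta_rot": [0, 0, 0], "fingers": 1}
    - {"travel": [0, 0, 1], "delta_rot": [0, 0, 0], "fingers": 1}
    - {"travel": [0, 0, 0.8], "delta_rot": [0, 0, 0], "fingers": 1}
    - {"travel": [0, 0, 0], "delta_rot": [0, 0, 0], "fingers": 1}

```text
clock: 34.4
eef_pos: [493.8, 241.8, 229.8]
eef_rot: [3.141, 0.0, 2.037]
wrist_force: [0.1, 0.0, -1.8]
finger_gap: 10.7
```

Request:
send_rows:
  plan:
    - {"travel": [0, 0, 0.7], "delta_rot": [0, 0, 0], "fingers": 1}
    - {"travel": [0, 0, 0.7], "delta_rot": [0, 0, 0], "fingers": 1}
    - {"travel": [0, 0, 0], "delta_rot": [0, 0, 0], "fingers": 1}

```text
clock: 34.78
eef_pos: [493.9, 241.8, 229.3]
eef_rot: [3.14, 0.0, 2.037]
wrist_force: [-2.5, -1.5, 6.9]
finger_gap: 10.6
```

Request:
send_rows:
  grip_force: 35
  plan:
    - {"travel": [0, 0, 0], "delta_rot": [0, 0, 0], "fingers": 0.4}
    - {"travel": [0, 0, 0], "delta_rot": [0, 0, 0], "fingers": 0.1}
    - {"travel": [0, 0, 0], "delta_rot": [0, 0, 0], "fingers": 0.1}
    - {"travel": [0, 0, 0], "delta_rot": [0, 0, 0], "fingers": 0.1}
    - {"travel": [0, 0, -15], "delta_rot": [0, 0, 0], "fingers": 0.1}
    - {"travel": [0, 0, -30], "delta_rot": [0, 0, 0], "fingers": 0.1}
    - {"travel": [0, 0, -30], "delta_rot": [0, 0, 0], "fingers": 0.1}
    - {"travel": [0, 0, -30], "delta_rot": [0, 0, 0], "fingers": 0.1}
    - {"travel": [0, 0, 0], "delta_rot": [0, 0, -9], "fingers": 0}
    - {"travel": [0, 0, 0], "delta_rot": [0, 0, -9], "fingers": -0.1}
    - {"travel": [0, 0, 0], "delta_rot": [0, 0, -9], "fingers": -0.1}
    - {"travel": [0, 0, 0], "delta_rot": [0, 0, -9], "fingers": -0.1}
    - {"travel": [0, 0, 0], "delta_rot": [0, 0, -9], "fingers": -0.1}
    - {"travel": [0, 0, 0], "delta_rot": [0, 0, -9.2], "fingers": -0.1}
    - {"travel": [-30, 21.5, 0], "delta_rot": [0, 0, 0], "fingers": -0.1}
    - {"travel": [-30, 21.5, 0], "delta_rot": [0, 0, 0], "fingers": -0.1}
    - {"travel": [-29.5, 21.5, 0], "delta_rot": [0, 0, 0], "fingers": -0.1}

```text
clock: 36.9
eef_pos: [593.2, 291.7, 334.5]
eef_rot: [3.141, 0.001, 2.983]
wrist_force: [-0.3, -0.4, 0.9]
finger_gap: 51.5
```

```bash
python3 -c "
from h import *
to(592.3,291,276,80.9)
c=snap('scene');P=cloud(c)
for n,xy,z in [('flat',(671,-211),101),('box',(597,-34),101),('brush',(497,240),227),('hood',(605,180),227)]: print(n,bar(c,P,xy,z,60))"
```

```text
{'clock': 36.9, 'joints': [0.402, 0.519, 0.968, -0.0, 1.653, -1.01], 'eef_pos': [593.184, 291.719, 334.502], 'eef_rot': [3.141, 0.001, 2.983], 'wrist_force': [-0.314, -0.385, 0.937], 'finger_gap': 51.502}
j6 target -54.7
rotvec [ 0.04  0.06 -0.  ] shift after [ 0.8 -0.8 58.5] before [ 0.8 -0.9 58.5]
flat [671.6, -210.7, 101.0, 121.4, 107.0, 106.0]
box [596.7, -34.5, 100.5, 121.3, 102.9, 132.0]
brush [492.8, 239.3, 227.5, 117.0, 103.2, 140.0]
hood [612.7, 183.5, 229.5, 8.3, 103.3, 113.0]
```

Request:
send_rows:
  grip_force: 35
  plan:
    - {"travel": [0.8, -0.8, 29], "delta_rot": [0, 0, 0], "fingers": -0.1}
    - {"travel": [0, 0, 29], "delta_rot": [0, 0, 0], "fingers": -0.1}
    - {"travel": [0, 0, 0], "delta_rot": [0, 0, 0], "fingers": 1}
    - {"travel": [0, 0, 0], "delta_rot": [0, 0, 0], "fingers": 1}
    - {"travel": [0, 0, 0], "delta_rot": [0, 0, 0], "fingers": 1}
    - {"travel": [0, 0, 0], "delta_rot": [0, 0, 0], "fingers": 1}
    - {"travel": [0, 0, 0], "delta_rot": [0, 0, -3], "fingers": 1}
    - {"travel": [0, 0, 0], "delta_rot": [0, 0, -6], "fingers": 1}
    - {"travel": [0, 0, 0], "delta_rot": [0, 0, -6], "fingers": 1}
    - {"travel": [0, 0, 0], "delta_rot": [0, 0, -6], "fingers": 1}
    - {"travel": [0, 0, 0], "delta_rot": [0, 0, -6], "fingers": 1}
    - {"travel": [0, 0, 0], "delta_rot": [0, 0, -6], "fingers": 1}
    - {"travel": [0, 0, 0], "delta_rot": [0, 0, -6], "fingers": 1}
    - {"travel": [0, 0, 0], "delta_rot": [0, 0, -6], "fingers": 1}
    - {"travel": [0, 0, 0], "delta_rot": [0, 0, -6], "fingers": 1}
    - {"travel": [0, 0, 0], "delta_rot": [0, 0, -6], "fingers": 1}
    - {"travel": [0, 0, 0], "delta_rot": [0, 0, -6], "fingers": 1}
    - {"travel": [0, 0, 0], "delta_rot": [0, 0, -6], "fingers": 1}
    - {"travel": [0, 0, 0], "delta_rot": [0, 0, -3], "fingers": 1}
    - {"travel": [0, 0, 0], "delta_rot": [0, 0, 0], "fingers": 1}

```text
clock: 39.45
eef_pos: [592.1, 290.7, 276.4]
eef_rot: [-3.14, 0.002, -2.043]
wrist_force: [5.8, 0.8, 2.6]
finger_gap: 15.6
```

Request:
send_rows:
  plan:
    - {"travel": [0, 0, 0], "delta_rot": [0, 0, 0], "fingers": 0.3}
    - {"travel": [0, 0, 0], "delta_rot": [0, 0, 0], "fingers": 0}
    - {"travel": [0, 0, 0], "delta_rot": [0, 0, 0], "fingers": 0}
    - {"travel": [0, 0, -35], "delta_rot": [0, 0, 0], "fingers": 0}
    - {"travel": [0, 0, -35], "delta_rot": [0, 0, 0], "fingers": 0}

```text
clock: 40.08
eef_pos: [591.2, 290.5, 346.1]
eef_rot: [3.141, -0.001, -2.044]
wrist_force: [-0.0, -0.1, -0.2]
finger_gap: 47.0
```

```bash
cat >> h.py <<'E'
def rack(c,P):
    h=cv2.cvtColor(c['color'],cv2.COLOR_RGB2HSV)
    R=np.hypot(P[...,0]-594,P[...,1]-291.5);o=[]
    for q in comps(c,P,(R>85)&(R<150)&(P[...,2]>210)&(P[...,2]<242)&(h[...,1]<120),15):
        e=q.mean(0)[:2]-[594,291.5]; o.append(round(float(np.degrees(np.arctan2(e[1],e[0]))),1))
    print('prongs',sorted(o))
E
python3 -c "
from h import *
to(595,-35,300,31.5)
c=snap('scene');P=cloud(c);rack(c,P)
d=snap('top');Q=cloud(d)
for n,xy,z in [('flat',(671,-211),101),('box',(597,-34),101)]: print(n,bar(c,P,xy,z,60),bar(d,Q,xy,z,60))"
```

```text
{'clock': 40.075, 'joints': [0.401, 0.514, 0.95, 0.0, 1.679, -2.267], 'eef_pos': [591.196, 290.539, 346.062], 'eef_rot': [3.141, -0.001, -2.044], 'wrist_force': [-0.013, -0.138, -0.213], 'finger_gap': 46.989}
j6 target -34.9
rotvec [-2.000e-02 -5.000e-02  1.214e+02] shift after [-279.6 -166.9   46.1] before [ 288.  -151.7   46.2]
prongs [-140.4, -99.1, -93.7, -70.2, -65.9, -22.7, 3.2, 43.5, 49.3, 73.3, 78.7, 119.8, 147.5]
flat [670.1, -211.5, 100.6, 120.9, 107.4, 106.0] [668.2, -214.6, 103.0, 121.7, 106.0, 129.0]
box [596.9, -33.8, 100.7, 122.5, 102.5, 122.0] [593.6, -35.5, 103.5, 122.1, 105.8, 120.0]
```

Request:
send_rows:
  plan:
    - {"travel": [36, -19, 0], "delta_rot": [0, 0, 0], "fingers": 0}
    - {"travel": [36, -19, 0], "delta_rot": [0, 0, 0], "fingers": 0}
    - {"travel": [36, -19, 0], "delta_rot": [0, 0, 0], "fingers": 0}
    - {"travel": [36, -19, 0], "delta_rot": [0, 0, 0], "fingers": 0}
    - {"travel": [36, -19, 0], "delta_rot": [0, 0, 0], "fingers": 0}
    - {"travel": [36, -19, 0], "delta_rot": [0, 0, 0], "fingers": 0}
    - {"travel": [36, -19, 0], "delta_rot": [0, 0, 0], "fingers": 0}
    - {"travel": [36, -19, 0], "delta_rot": [0, 0, 0], "fingers": 0}
    - {"travel": [0, 0, 14], "delta_rot": [0, 0, 10.1], "fingers": 0}
    - {"travel": [0, 0, 14], "delta_rot": [0, 0, 10.1], "fingers": 0}
    - {"travel": [0, 0, 14], "delta_rot": [0, 0, 10.1], "fingers": 0}
    - {"travel": [0, 0, 14], "delta_rot": [0, 0, 10.1], "fingers": 0}
    - {"travel": [0, 0, 14], "delta_rot": [0, 0, 10.1], "fingers": 0}
    - {"travel": [0, 0, 14], "delta_rot": [0, 0, 10.1], "fingers": 0}
    - {"travel": [0, 0, 14], "delta_rot": [0, 0, 10.1], "fingers": 0}
    - {"travel": [0, 0, 14], "delta_rot": [0, 0, 10.1], "fingers": 0}
    - {"travel": [0, 0, 14], "delta_rot": [0, 0, 10.1], "fingers": 0}
    - {"travel": [0, 0, 14], "delta_rot": [0, 0, 10.1], "fingers": 0}
    - {"travel": [0, 0, 10], "delta_rot": [0, 0, 10.1], "fingers": 0}
    - {"travel": [0, 0, 0], "delta_rot": [0, 0, 10.1], "fingers": 0}

```text
clock: 42.68
eef_pos: [586.1, 24.1, 194.3]
eef_rot: [-3.125, 0.039, 2.01]
wrist_force: [0.2, 1.4, 1.1]
finger_gap: 46.7
```

```bash
python3 -c "
from h import *
to(594.8,-35,102,31.8)
c=snap('scene');P=cloud(c)
for n,xy,z in [('flat',(671,-211),101),('box',(597,-34),101)]: print(n,bar(c,P,xy,z,60))"
```

```text
{'clock': 42.675, 'joints': [-0.003, 0.406, 1.45, -0.044, 1.284, -0.43], 'eef_pos': [586.106, 24.103, 194.317], 'eef_rot': [-3.125, 0.039, 2.01], 'wrist_force': [0.245, 1.422, 1.056], 'finger_gap': 46.668}
j6 target -35.2
rotvec [-1.07  2.18 -6.63] shift after [-54.8 -23.8  92.3] before [-53.5 -15.7  94.8]
flat [671.1, -210.7, 100.3, 121.1, 107.1, 111.0]
box [595.7, -34.2, 99.9, 121.8, 103.1, 131.0]
```

Request:
send_rows:
  plan:
    - {"travel": [0, 0, 0], "delta_rot": [-1.07, 2.18, -6.63], "fingers": 0}
    - {"travel": [-18.3, -8, 0], "delta_rot": [0, 0, 0], "fingers": 0}
    - {"travel": [-18.3, -8, 0], "delta_rot": [0, 0, 0], "fingers": 0}
    - {"travel": [-18.3, -8, 0], "delta_rot": [0, 0, 0], "fingers": 0}
    - {"travel": [0, 0, 0], "delta_rot": [0, 0, 0], "fingers": 0}

```text
clock: 43.35
eef_pos: [595.5, -36.7, 195.1]
eef_rot: [3.141, 0.0, 2.129]
wrist_force: [0.3, 0.3, -0.0]
finger_gap: 47.3
```

```bash
python3 -c "
from h import *
to(594.8,-35,102,31.8)"
```

```text
{'clock': 43.35, 'joints': [-0.123, 0.427, 1.418, 0.0, 1.295, -0.681], 'eef_pos': [595.519, -36.651, 195.064], 'eef_rot': [3.141, 0.0, 2.129], 'wrist_force': [0.279, 0.325, -0.028], 'finger_gap': 47.256}
j6 target -35.2
rotvec [0.05 0.03 0.19] shift after [ 1.8  0.3 93.1] before [ 1.8  0.2 93.1]
```

Request:
send_rows:
  grip_force: 45
  plan:
    - {"travel": [1.8, 0, 32], "delta_rot": [0, 0, 0], "fingers": 0}
    - {"travel": [0, 0, 32], "delta_rot": [0, 0, 0], "fingers": 0}
    - {"travel": [0, 0, 29], "delta_rot": [0, 0, 0], "fingers": 0}
    - {"travel": [0, 0, 0], "delta_rot": [0, 0, 0], "fingers": 1}
    - {"travel": [0, 0, 0], "delta_rot": [0, 0, 0], "fingers": 1}
    - {"travel": [0, 0, 0], "delta_rot": [0, 0, 0], "fingers": 1}
    - {"travel": [0, 0, 0], "delta_rot": [0, 0, 0], "fingers": 1}
    - {"travel": [0, 0, 0], "delta_rot": [0, 0, 0], "fingers": 1}
    - {"travel": [0, 0, -10], "delta_rot": [0, 0, 0], "fingers": 1}
    - {"travel": [0, 0, -35], "delta_rot": [0, 0, 0], "fingers": 1}
    - {"travel": [0, 0, -35], "delta_rot": [0, 0, 0], "fingers": 1}
    - {"travel": [0, 0, -35], "delta_rot": [0, 0, 0], "fingers": 1}
    - {"travel": [0, 0, -35], "delta_rot": [0, 0, 5.8], "fingers": 1}

```text
clock: 44.98
eef_pos: [594.1, -33.3, 253.8]
eef_rot: [3.14, 0.0, 2.029]
wrist_force: [-0.1, 0.2, -1.7]
finger_gap: 11.0
```

Request:
send_rows:
  plan:
    - {"travel": [36.7, -9.8, 0], "delta_rot": [0, 0, 0], "fingers": 1}
    - {"travel": [36.7, -9.8, 0], "delta_rot": [0, 0, 0], "fingers": 1}
    - {"travel": [36.7, -9.8, 0], "delta_rot": [0, 0, 0], "fingers": 1}
    - {"travel": [36.7, -9.8, 0], "delta_rot": [0, 0, 0], "fingers": 1}
    - {"travel": [36.7, -9.8, 0], "delta_rot": [0, 0, 0], "fingers": 1}
    - {"travel": [36.7, -9.8, 0], "delta_rot": [0, 0, 0], "fingers": 1}
    - {"travel": [36.7, -9.8, 0], "delta_rot": [0, 0, 0], "fingers": 1}
    - {"travel": [36.7, -9.8, 0], "delta_rot": [0, 0, 0], "fingers": 1}
    - {"travel": [0, 0, 0], "delta_rot": [0, 0, 0], "fingers": 1}

```text
clock: 46.1
eef_pos: [392.7, 196.2, 252.6]
eef_rot: [3.14, -0.0, 2.033]
wrist_force: [0.3, 0.3, -2.6]
finger_gap: 10.8
```

```bash
python3 -c "
from h import *
to(493.6,242.4,252,26.2)
s=manip.read_state()['eef_pos']
c=snap('scene');P=cloud(c); print(bar(c,P,s[:2],s[2],80)); rack(c,P)
d=snap('top');Q=cloud(d); rack(d,Q);
q=Q[(np.hypot(Q[...,0]-592,Q[...,1]-291)<45)&(Q[...,2]>280)&(Q[...,2]<295)]
print('knob',cv2.minAreaRect(q[:,:2].astype(np.float32)))
for n,xy,z in [('flat',(671,-211),101)]: print(n,bar(c,P,xy,z,60))"
```

```text
{'clock': 46.1, 'joints': [0.38, 0.024, 1.775, 0.0, 1.341, -0.083], 'eef_pos': [392.659, 196.181, 252.646], 'eef_rot': [3.14, -0.0, 2.033], 'wrist_force': [0.349, 0.348, -2.626], 'finger_gap': 10.792}
j6 target -0.0
rotvec [ 0.1  -0.    0.29] shift after [ -3.1 111.    0.6] before [ -3.7 111.    0.8]
[395.4, 198.4, 250.4, 116.6, 108.6, 99.0]
prongs [-167.5, -140.7, -94.7, -70.9, -66.3, -23.2, 2.3, 43.1, 48.5, 73.2, 119.3, 146.7]
prongs [-170.5, -140.5, -101.2, -94.9, -71.5, -66.9, -28.7, -23.7, 0.3, 4.8, 44.1, 49.5, 73.5, 78.6, 119.9, 148.0]
knob ((592.7530517578125, 289.3536376953125), (50.78489303588867, 15.853907585144043), 60.370113372802734)
flat [671.0, -211.0, 100.9, 122.0, 107.1, 103.0]
```

Request:
send_rows:
  plan:
    - {"travel": [-3.2, 11, 0.5], "delta_rot": [0, 0, 0.4], "fingers": 1}
    - {"travel": [0, 20, 0], "delta_rot": [0, 0, 0], "fingers": 1}
    - {"travel": [0, 20, 0], "delta_rot": [0, 0, 0], "fingers": 1}
    - {"travel": [0, 20, 0], "delta_rot": [0, 0, 0], "fingers": 1}
    - {"travel": [0, 20, 0], "delta_rot": [0, 0, 0], "fingers": 1}
    - {"travel": [0, 20, 0], "delta_rot": [0, 0, 0], "fingers": 1}
    - {"travel": [0, 0, 0], "delta_rot": [0, 0, 0], "fingers": 1}

```text
clock: 47.08
eef_pos: [496.5, 240.2, 250.7]
eef_rot: [3.142, 0.0, 2.022]
wrist_force: [-0.2, 0.9, -2.6]
finger_gap: 10.8
```

```bash
python3 -c "
from h import *
to(493.5,242.6,229.3,26)
c=snap('scene')
cv2.imwrite('pics/z4.png',cv2.resize(c['color'][140:280,290:470,::-1],None,fx=4,fy=4,interpolation=2))"
```

```text
{'clock': 47.075, 'joints': [0.384, 0.284, 1.48, -0.0, 1.378, -0.067], 'eef_pos': [496.475, 240.25, 250.739], 'eef_rot': [3.142, 0.0, 2.022], 'wrist_force': [-0.241, 0.946, -2.579], 'finger_gap': 10.832}
j6 target 0.2
rotvec [ 0.    0.01 -0.15] shift after [ 3.4 -1.6 21.4] before [ 3.4 -1.7 21.4]
```

View pics/z4.png

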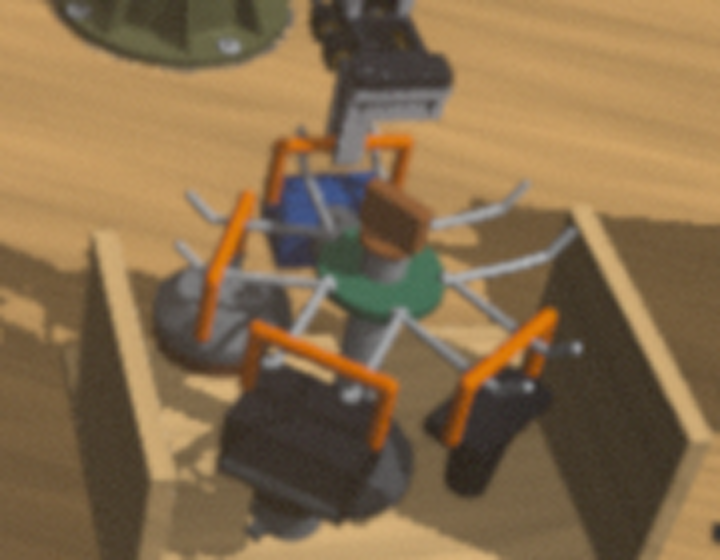

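The three other heads hang well and the box's bar (340,140) lies over the front prongs. I lower it.

Request:
send_rows:
  plan:
    - {"travel": [3, -1.5, 7], "delta_rot": [0, 0, 0], "fingers": 1}
    - {"travel": [0, 0, 7], "delta_rot": [0, 0, 0], "fingers": 1}
    - {"travel": [0, 0, 4], "delta_rot": [0, 0, 0], "fingers": 1}
    - {"travel": [0, 0, 2], "delta_rot": [0, 0, 0], "fingers": 1}
    - {"travel": [0, 0, 1], "delta_rot": [0, 0, 0], "fingers": 1}
    - {"travel": [0, 0, 0.7], "delta_rot": [0, 0, 0], "fingers": 1}
    - {"travel": [0, 0, 0], "delta_rot": [0, 0, 0], "fingers": 1}

```text
clock: 48.0
eef_pos: [492.5, 242.8, 230.1]
eef_rot: [3.14, 0.0, 2.023]
wrist_force: [0.4, 0.1, -2.1]
finger_gap: 10.7
```

Request:
send_rows:
  plan:
    - {"travel": [0, 0, 0.8], "delta_rot": [0, 0, 0], "fingers": 1}
    - {"travel": [0, 0, 0.8], "delta_rot": [0, 0, 0], "fingers": 1}
    - {"travel": [0, 0, 0], "delta_rot": [0, 0, 0], "fingers": 1}

```text
clock: 48.38
eef_pos: [492.6, 242.8, 229.1]
eef_rot: [3.139, 0.0, 2.023]
wrist_force: [-1.5, -1.3, 4.5]
finger_gap: 10.2
```

Request:
send_rows:
  grip_force: 35
  plan:
    - {"travel": [0, 0, 0], "delta_rot": [0, 0, 0], "fingers": 0.4}
    - {"travel": [0, 0, 0], "delta_rot": [0, 0, 0], "fingers": 0.1}
    - {"travel": [0, 0, 0], "delta_rot": [0, 0, 0], "fingers": 0.1}
    - {"travel": [0, 0, 0], "delta_rot": [0, 0, 0], "fingers": 0.1}
    - {"travel": [0, 0, -15], "delta_rot": [0, 0, 0], "fingers": 0.1}
    - {"travel": [0, 0, -30], "delta_rot": [0, 0, 0], "fingers": 0.1}
    - {"travel": [0, 0, -30], "delta_rot": [0, 0, 0], "fingers": 0.1}
    - {"travel": [0, 0, -30], "delta_rot": [0, 0, 0], "fingers": 0.1}
    - {"travel": [0, 0, 0], "delta_rot": [0, 0, 9], "fingers": 0}
    - {"travel": [0, 0, 0], "delta_rot": [0, 0, 9], "fingers": -0.1}
    - {"travel": [0, 0, 0], "delta_rot": [0, 0, 9], "fingers": -0.1}
    - {"travel": [0, 0, 0], "delta_rot": [0, 0, 9], "fingers": -0.1}
    - {"travel": [0, 0, 0], "delta_rot": [0, 0, 9], "fingers": -0.1}
    - {"travel": [0, 0, 0], "delta_rot": [0, 0, 9.7], "fingers": -0.1}
    - {"travel": [30, 21.4, 0], "delta_rot": [0, 0, 0], "fingers": -0.1}
    - {"travel": [30, 21.4, 0], "delta_rot": [0, 0, 0], "fingers": -0.1}
    - {"travel": [30.3, 21.3, 0], "delta_rot": [0, 0, 0], "fingers": -0.1}

```text
clock: 50.5
eef_pos: [592.9, 291.5, 334.9]
eef_rot: [3.14, -0.002, 1.069]
wrist_force: [-0.1, 0.2, -0.2]
finger_gap: 51.7
```

```bash
python3 -c "
from h import *
to(592.3,291,276,-28.8)
c=snap('scene');P=cloud(c);rack(c,P)
for n,xy,z in [('flat',(671,-211),101),('box',(497,240),227),('brush',(605,180),227)]: print(n,bar(c,P,xy,z,60))"
```

```text
{'clock': 50.5, 'joints': [0.402, 0.517, 0.97, -0.0, 1.652, 0.904], 'eef_pos': [592.858, 291.475, 334.86], 'eef_rot': [3.14, -0.002, 1.069], 'wrist_force': [-0.083, 0.184, -0.162], 'finger_gap': 51.658}
j6 target 55.0
rotvec [ 0.09 -0.11  0.03] shift after [-0.7 -0.3 58.9] before [-0.8 -0.4 58.9]
prongs [-138.1, -100.4, -94.9, -70.8, -66.4, -23.3, 2.2, 43.5, 48.5, 73.2, 78.5, 119.2, 146.9]
flat [670.3, -211.5, 100.8, 121.5, 107.2, 107.0]
box [491.2, 241.4, 227.0, 114.8, 104.3, 109.0]
brush [607.4, 184.1, 229.9, 178.4, 107.7, 115.0]
```

Request:
send_rows:
  grip_force: 40
  plan:
    - {"travel": [-0.7, -0.3, 29], "delta_rot": [0, 0, 0], "fingers": -0.1}
    - {"travel": [0, 0, 30], "delta_rot": [0, 0, 0], "fingers": -0.1}
    - {"travel": [0, 0, 0], "delta_rot": [0, 0, 0], "fingers": 1}
    - {"travel": [0, 0, 0], "delta_rot": [0, 0, 0], "fingers": 1}
    - {"travel": [0, 0, 0], "delta_rot": [0, 0, 0], "fingers": 1}
    - {"travel": [0, 0, 0], "delta_rot": [0, 0, 0], "fingers": 1}
    - {"travel": [0, 0, 0], "delta_rot": [0, 0, -3.5], "fingers": 1}
    - {"travel": [0, 0, 0], "delta_rot": [0, 0, -6], "fingers": 1}
    - {"travel": [0, 0, 0], "delta_rot": [0, 0, -6], "fingers": 1}
    - {"travel": [0, 0, 0], "delta_rot": [0, 0, -6], "fingers": 1}
    - {"travel": [0, 0, 0], "delta_rot": [0, 0, -6], "fingers": 1}
    - {"travel": [0, 0, 0], "delta_rot": [0, 0, -6], "fingers": 1}
    - {"travel": [0, 0, 0], "delta_rot": [0, 0, -6], "fingers": 1}
    - {"travel": [0, 0, 0], "delta_rot": [0, 0, -6], "fingers": 1}
    - {"travel": [0, 0, 0], "delta_rot": [0, 0, -6], "fingers": 1}
    - {"travel": [0, 0, 0], "delta_rot": [0, 0, -6], "fingers": 1}
    - {"travel": [0, 0, 0], "delta_rot": [0, 0, -6], "fingers": 1}
    - {"travel": [0, 0, 0], "delta_rot": [0, 0, -6], "fingers": 1}
    - {"travel": [0, 0, 0], "delta_rot": [0, 0, -3.5], "fingers": 1}
    - {"travel": [0, 0, 0], "delta_rot": [0, 0, 0], "fingers": 1}

```text
clock: 53.05
eef_pos: [593.2, 290.7, 275.6]
eef_rot: [3.135, 0.003, 2.343]
wrist_force: [17.4, 4.5, 0.6]
finger_gap: 15.8
```

Request:
send_rows:
  plan:
    - {"travel": [0, 0, 0], "delta_rot": [0, 0, 0], "fingers": 0.3}
    - {"travel": [0, 0, 0], "delta_rot": [0, 0, 0], "fingers": 0}
    - {"travel": [0, 0, 0], "delta_rot": [0, 0, 0], "fingers": 0}
    - {"travel": [0, 0, -35], "delta_rot": [0, 0, 0], "fingers": 0}
    - {"travel": [0, 0, -35], "delta_rot": [0, 0, 0], "fingers": 0}

```text
clock: 53.68
eef_pos: [591.1, 290.6, 345.4]
eef_rot: [3.141, 0.0, 2.343]
wrist_force: [-0.0, -0.0, 0.5]
finger_gap: 46.9
```

```bash
python3 -c "
from h import *
to(669.5,-213,195,31.5)
c=snap('scene');P=cloud(c);rack(c,P)
d=snap('top');Q=cloud(d);rack(d,Q)
for n,xy,z in [('flat',(671,-211),101)]: print(n,bar(c,P,xy,z,60),bar(d,Q,xy,z,60))"
```

```text
{'clock': 53.675, 'joints': [0.401, 0.513, 0.953, -0.0, 1.675, -0.371], 'eef_pos': [591.126, 290.554, 345.432], 'eef_rot': [3.141, 0.0, 2.343], 'wrist_force': [-0.021, -0.002, 0.524], 'finger_gap': 46.9}
j6 target -49.1
rotvec [3.000e-02 1.000e-02 1.274e+01] shift after [-470.3 -196.3  150.4] before [-415.4 -295.3  150.4]
prongs [-167.0, -139.3, -98.4, -92.9, -69.5, -64.7, -22.5, 3.4, 43.8, 49.8, 74.1, 78.9, 116.9, 122.7, 146.2, 150.8]
prongs [-166.9, -139.5, -99.3, -94.9, -70.7, -66.0, -27.7, -22.7, 1.4, 5.7, 45.1]
flat [670.6, -211.3, 100.4, 121.9, 107.2, 105.0] [668.4, -214.4, 103.1, 121.8, 106.4, 129.0]
```

Request:
send_rows:
  plan:
    - {"travel": [0, 0, 0], "delta_rot": [0, 0, 6.4], "fingers": 0}
    - {"travel": [0, 0, 0], "delta_rot": [0, 0, 6.3], "fingers": 0}
    - {"travel": [-33.6, -14, 0], "delta_rot": [0, 0, 0], "fingers": 0}
    - {"travel": [-33.6, -14, 0], "delta_rot": [0, 0, 0], "fingers": 0}
    - {"travel": [-33.6, -14, 0], "delta_rot": [0, 0, 0], "fingers": 0}
    - {"travel": [-33.6, -14, 0], "delta_rot": [0, 0, 0], "fingers": 0}
    - {"travel": [-33.6, -14, 0], "delta_rot": [0, 0, 0], "fingers": 0}
    - {"travel": [-33.6, -14, 0], "delta_rot": [0, 0, 0], "fingers": 0}
    - {"travel": [-33.6, -14, 0], "delta_rot": [0, 0, 0], "fingers": 0}
    - {"travel": [-33.6, -14, 0], "delta_rot": [0, 0, 0], "fingers": 0}
    - {"travel": [-33.6, -14, 0], "delta_rot": [0, 0, 0], "fingers": 0}
    - {"travel": [-33.6, -14, 0], "delta_rot": [0, 0, 0], "fingers": 0}
    - {"travel": [-33.6, -14, 0], "delta_rot": [0, 0, 0], "fingers": 0}
    - {"travel": [-33.6, -14, 0], "delta_rot": [0, 0, 0], "fingers": 0}
    - {"travel": [-33.6, -14, 0], "delta_rot": [0, 0, 0], "fingers": 0}
    - {"travel": [-33.6, -14, 0], "delta_rot": [0, 0, 0], "fingers": 0}
    - {"travel": [0, 0, 38], "delta_rot": [0, 0, 0], "fingers": 0}
    - {"travel": [0, 0, 38], "delta_rot": [0, 0, 0], "fingers": 0}
    - {"travel": [0, 0, 38], "delta_rot": [0, 0, 0], "fingers": 0}
    - {"travel": [0, 0, 36], "delta_rot": [0, 0, 0], "fingers": 0}

```text
clock: 56.28
eef_pos: [670.0, -212.6, 192.3]
eef_rot: [3.141, -0.001, 2.121]
wrist_force: [1.1, -0.7, -0.1]
finger_gap: 47.0
```

```bash
python3 -c "
from h import *
to(669.5,-213,102,31.8)
c=snap('scene');P=cloud(c);
for n,xy,z in [('flat',(671,-211),101)]: print(n,bar(c,P,xy,z,60))"
```

```text
{'clock': 56.275, 'joints': [-0.36, 0.677, 1.045, 0.001, 1.42, -0.91], 'eef_pos': [670.049, -212.644, 192.309], 'eef_rot': [3.141, -0.001, 2.121], 'wrist_force': [1.139, -0.716, -0.137], 'finger_gap': 47.037}
j6 target -49.4
rotvec [ 0.02 -0.04 -0.27] shift after [-0.  -0.7 90.3] before [-0.1 -0.7 90.3]
flat [671.2, -210.8, 100.5, 121.4, 106.9, 108.0]
```

Request:
send_rows:
  grip_force: 45
  plan:
    - {"travel": [0, -0.7, 32], "delta_rot": [0, 0, 0], "fingers": 0}
    - {"travel": [0, 0, 32], "delta_rot": [0, 0, 0], "fingers": 0}
    - {"travel": [0, 0, 26], "delta_rot": [0, 0, 0], "fingers": 0}
    - {"travel": [0, 0, 0], "delta_rot": [0, 0, 0], "fingers": 1}
    - {"travel": [0, 0, 0], "delta_rot": [0, 0, 0], "fingers": 1}
    - {"travel": [0, 0, 0], "delta_rot": [0, 0, 0], "fingers": 1}
    - {"travel": [0, 0, 0], "delta_rot": [0, 0, 0], "fingers": 1}
    - {"travel": [0, 0, 0], "delta_rot": [0, 0, 0], "fingers": 1}
    - {"travel": [0, 0, -10], "delta_rot": [0, 0, 0], "fingers": 1}
    - {"travel": [0, 0, -35], "delta_rot": [0, 0, 0], "fingers": 1}
    - {"travel": [0, 0, -35], "delta_rot": [0, 0, 0], "fingers": 1}
    - {"travel": [0, 0, -35], "delta_rot": [0, 0, 0], "fingers": 1}
    - {"travel": [0, 0, -35], "delta_rot": [0, 0, 5], "fingers": 1}

```text
clock: 57.95
eef_pos: [669.6, -213.0, 255.8]
eef_rot: [3.141, -0.0, 2.032]
wrist_force: [0.5, 0.4, -1.9]
finger_gap: 11.1
```

Request:
send_rows:
  plan:
    - {"travel": [37.3, -4.7, 0], "delta_rot": [0, 0, 0], "fingers": 1}
    - {"travel": [37.3, -4.7, 0], "delta_rot": [0, 0, 0], "fingers": 1}
    - {"travel": [37.3, -4.7, 0], "delta_rot": [0, 0, 0], "fingers": 1}
    - {"travel": [37.3, -4.7, 0], "delta_rot": [0, 0, 0], "fingers": 1}
    - {"travel": [37.3, -4.7, 0], "delta_rot": [0, 0, 0], "fingers": 1}
    - {"travel": [37.3, -4.7, 0], "delta_rot": [0, 0, 0], "fingers": 1}
    - {"travel": [37.3, -4.7, 0], "delta_rot": [0, 0, 0], "fingers": 1}
    - {"travel": [37.3, -4.7, 0], "delta_rot": [0, 0, 0], "fingers": 1}
    - {"travel": [37.3, -4.7, 0], "delta_rot": [0, 0, 0], "fingers": 1}
    - {"travel": [37.3, -4.7, 0], "delta_rot": [0, 0, 0], "fingers": 1}
    - {"travel": [37.3, -4.7, 0], "delta_rot": [0, 0, 0], "fingers": 1}
    - {"travel": [37.3, -4.7, 0], "delta_rot": [0, 0, 0], "fingers": 1}
    - {"travel": [37.3, -4.7, 0], "delta_rot": [0, 0, 0], "fingers": 1}
    - {"travel": [0, 0, 0], "delta_rot": [0, 0, 0], "fingers": 1}

```text
clock: 59.7
eef_pos: [397.5, 194.7, 254.8]
eef_rot: [3.14, -0.0, 2.037]
wrist_force: [-0.0, -1.1, -1.4]
finger_gap: 10.8
```

```bash
python3 -c "
from h import *
to(494.1,241.5,252,26.8)
s=manip.read_state()['eef_pos']
c=snap('scene');P=cloud(c); print(bar(c,P,s[:2],s[2],80)); rack(c,P)"
```

```text
{'clock': 59.7, 'joints': [0.373, 0.031, 1.762, 0.0, 1.346, -0.093], 'eef_pos': [397.489, 194.673, 254.785], 'eef_rot': [3.14, -0.0, 2.037], 'wrist_force': [-0.049, -1.131, -1.375], 'finger_gap': 10.765}
j6 target -0.8
rotvec [ 0.1 -0.  -0.1] shift after [ -1.8 107.3   2.8] before [ -1.6 107.3   3. ]
[399.8, 196.5, 251.4, 116.8, 104.1, 94.0]
prongs [-167.0, -139.2, -99.0, -93.2, -69.2, -64.8, -22.3, 3.5, 43.8, 49.8, 74.3, 79.4, 117.5, 122.2, 146.6, 151.1]
```

Request:
send_rows:
  plan:
    - {"travel": [-0.5, 10, 2], "delta_rot": [0, 0, 0], "fingers": 1}
    - {"travel": [0, 20, 0], "delta_rot": [0, 0, 0], "fingers": 1}
    - {"travel": [0, 20, 0], "delta_rot": [0, 0, 0], "fingers": 1}
    - {"travel": [0, 20, 0], "delta_rot": [0, 0, 0], "fingers": 1}
    - {"travel": [0, 20, 0], "delta_rot": [0, 0, 0], "fingers": 1}
    - {"travel": [0, 17, 0], "delta_rot": [0, 0, 0], "fingers": 1}
    - {"travel": [0, 0, 0], "delta_rot": [0, 0, 0], "fingers": 1}

```text
clock: 60.62
eef_pos: [495.6, 240.1, 251.5]
eef_rot: [-3.142, 0.0, 2.033]
wrist_force: [-0.7, 0.1, -2.6]
finger_gap: 10.4
```

```bash
python3 -c "
from h import *
to(494.1,241.5,229.3,26.8)
c=snap('scene')
cv2.imwrite('pics/z5.png',cv2.resize(c['color'][140:280,290:470,::-1],None,fx=4,fy=4,interpolation=2))"
```

```text
{'clock': 60.625, 'joints': [0.385, 0.282, 1.481, -0.0, 1.379, -0.077], 'eef_pos': [495.614, 240.124, 251.468], 'eef_rot': [-3.142, 0.0, 2.033], 'wrist_force': [-0.691, 0.099, -2.623], 'finger_gap': 10.399}
j6 target -0.8
rotvec [-0.    0.01 -0.33] shift after [ 1.9 -0.7 22.2] before [ 1.9 -0.7 22.2]
```

View pics/z5.png

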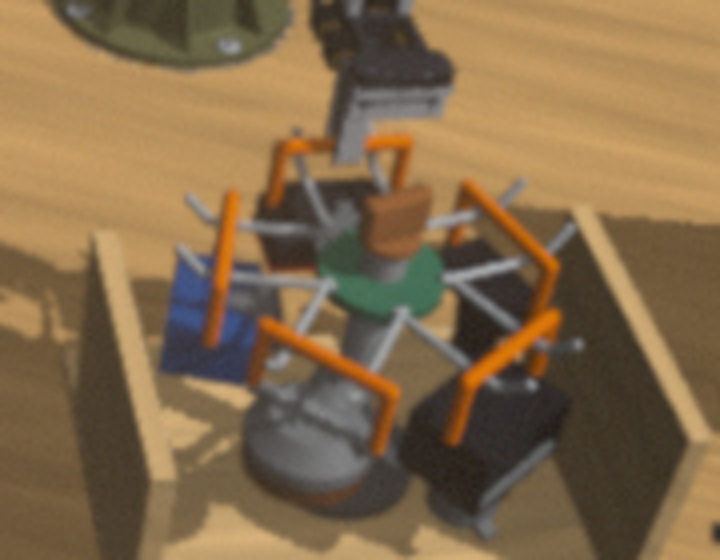

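The other four heads all hang properly, and the nozzle's bar (345,142) is over the last hook. I lower it.

Request:
send_rows:
  plan:
    - {"travel": [1.9, -0.5, 7], "delta_rot": [0, 0, 0], "fingers": 1}
    - {"travel": [0, 0, 7], "delta_rot": [0, 0, 0], "fingers": 1}
    - {"travel": [0, 0, 4], "delta_rot": [0, 0, 0], "fingers": 1}
    - {"travel": [0, 0, 2], "delta_rot": [0, 0, 0], "fingers": 1}
    - {"travel": [0, 0, 1.2], "delta_rot": [0, 0, 0], "fingers": 1}
    - {"travel": [0, 0, 0.8], "delta_rot": [0, 0, 0], "fingers": 1}
    - {"travel": [0, 0, 0.5], "delta_rot": [0, 0, 0], "fingers": 1}
    - {"travel": [0, 0, 0], "delta_rot": [0, 0, 0], "fingers": 1}

```text
clock: 61.68
eef_pos: [493.3, 242.2, 231.3]
eef_rot: [3.139, 0.0, 2.034]
wrist_force: [-5.0, -2.5, 9.6]
finger_gap: 11.1
```

Request:
send_rows:
  plan:
    - {"travel": [0, 0, 0], "delta_rot": [0, 0, 0], "fingers": 0.4}
    - {"travel": [0, 0, 0], "delta_rot": [0, 0, 0], "fingers": 0.1}
    - {"travel": [0, 0, 0], "delta_rot": [0, 0, 0], "fingers": 0.1}
    - {"travel": [0, 0, 0], "delta_rot": [0, 0, 0], "fingers": 0.1}
    - {"travel": [0, 0, -15], "delta_rot": [0, 0, 0], "fingers": 0.1}
    - {"travel": [0, 0, -30], "delta_rot": [0, 0, 0], "fingers": 0.1}
    - {"travel": [0, 0, -30], "delta_rot": [0, 0, 0], "fingers": 0.1}
    - {"travel": [0, 0, -30], "delta_rot": [0, 0, 0], "fingers": 0.1}
    - {"travel": [0, -30, 0], "delta_rot": [0, 0, 0], "fingers": 0}
    - {"travel": [0, -30, 0], "delta_rot": [0, 0, 0], "fingers": 0}
    - {"travel": [0, -30, 0], "delta_rot": [0, 0, 0], "fingers": 0}
    - {"travel": [0, -30, 0], "delta_rot": [0, 0, 0], "fingers": 0}
    - {"travel": [0, 0, 0], "delta_rot": [0, 0, 0], "fingers": 0}
    - {"travel": [0, 0, 0], "delta_rot": [0, 0, 0], "fingers": 0}
    - {"travel": [0, 0, 0], "delta_rot": [0, 0, 0], "fingers": 0}
    - {"travel": [0, 0, 0], "delta_rot": [0, 0, 0], "fingers": 0}
    - {"travel": [0, 0, 0], "delta_rot": [0, 0, 0], "fingers": 0}
    - {"travel": [0, 0, 0], "delta_rot": [0, 0, 0], "fingers": 0}

```text
clock: 63.92
eef_pos: [385.8, 188.6, 334.7]
eef_rot: [3.141, 0.0, 2.034]
wrist_force: [0.4, 0.6, 0.0]
finger_gap: 47.0
```

```bash
python3 -c "
from h import *
st()
c=snap('scene','end.png');P=cloud(c);rack(c,P)
for k in range(5):
    a=np.radians(-153.1+72*k); xy=np.array([594.5,292])+110*np.array([np.cos(a),np.sin(a)]); print(np.round(xy),bar(c,P,xy,228,58))
for t in ['tape','plane','mallet']: print(t,[np.round(W(c,d['at'])).tolist() for d in tip_of(t,'scene')[:1]])
"
```

```text
{'clock': 63.925, 'joints': [0.369, -0.042, 1.653, -0.0, 1.53, -0.094], 'eef_pos': [385.803, 188.562, 334.674], 'eef_rot': [3.141, 0.0, 2.034], 'wrist_force': [0.374, 0.603, 0.023], 'finger_gap': 47.014}
prongs [-169.6, -165.5, -141.1, -136.4, -98.7, -93.2, -69.1, -64.4, -22.4, 3.6, 43.4, 49.8, 74.1, 79.7, 117.3, 122.5, 146.2, 151.0]
[496. 242.] [493.8, 242.3, 227.2, 117.0, 105.7, 137.0]
[612. 183.] [611.4, 182.0, 229.7, 9.6, 105.7, 107.0]
[703. 275.] [703.6, 274.1, 228.6, 72.3, 103.9, 168.0]
[645. 390.] [646.9, 386.9, 229.0, 150.5, 108.7, 140.0]
[517. 370.] [519.5, 369.5, 228.9, 46.4, 106.6, 142.0]
tape [[797.0, -64.0, -6.0]]
plane [[425.0, -523.0, 0.0]]
mallet [[648.0, -467.0, 1.0]]
```

View pics/end.png

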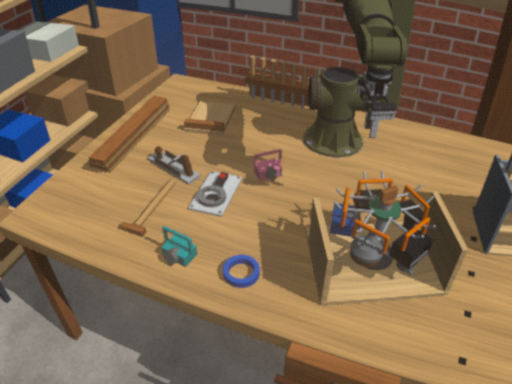

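The final picture shows all five bars on the rack around (385,215). The port (212,195) is empty, and the tape, mallet and plane are where they were. I hand the job in.

```bash
python3 -c "
from h import *
c=snap('scene');P=cloud(c)
for xy in [(496,242),(612,183),(703,275),(645,390),(517,370)]: print(bar(c,P,xy,228,58))
print(manip.sign_off())"
```

```text
[490.4, 240.3, 227.3, 116.2, 104.6, 141.0]
[613.9, 182.4, 230.4, 9.4, 102.7, 108.0]
[702.4, 274.6, 228.8, 72.5, 104.3, 169.0]
[646.6, 387.6, 229.0, 150.3, 106.9, 143.0]
[518.9, 371.1, 228.4, 46.7, 107.2, 139.0]
the job is handed in; nothing more can be done
None
```

I pressed the release button in until it bottomed. Then I turned the hood about 80° counter-clockwise, lifted it off and hung it. The brush head, dust box and flat nozzle followed, one to a hook, with the rack turned by its knob each time. The job was handed in at about 64 s on the robot's clock.

- **Hung heads:** The last checks found all five grip bars, including the parked nozzle's, at hanging height, each lying across its hook. The readings barely changed between the last two pictures, except the flat nozzle's, which differed by about 4 mm, roughly measurement noise.
- **Left alone:** The tape, mallet and plane read within about 5 mm of where they started. The pink and turquoise look-alikes were not touched.
- **What disagreed:** The brush head's bar sits about 9° off square on its hook but still rests on both prongs. One knob turn came out about 1° short, and I allowed for it. While I was moving to the dust box, the wrist reached its range limit, so that move stopped short, slightly tilted and in free air. I corrected it before gripping.

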